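Fit the carousel on the splined spindle and load the analyser

ROBOT

A 6-joint arm with a two-finger parallel gripper is mounted at the origin on the work surface. World frame = base frame: x ahead of the robot, y to its left, z up, the work surface at z = 0. Lengths are in m, angles in rad, forces in N, time in s.
With the tool pointing down it reaches from about 0.35 to 0.875 m from the base axis. Payload 4.2 kg.
Tool frame: the origin (TCP) lies between the finger pads; the fingertips stand ctrl.tips_ahead ahead of it and the grasp point (between the pads) lies 11 mm behind it (ctrl.tips_ahead is the distance from the TCP to the fingertips, in m); z points along the fingers, y is the line along which they close (so a half turn about z gives the same grasp; the last joint's range is limited). The gripper opens to 87 mm and grips with 3 to 60 N. Pads are 19 mm wide; open, the fingers measure 117 mm over their backs; the gripper's body (75 mm by 190 mm) begins 51 mm behind the grasp point.
Start: joints at [-0.865, 0.385, 0.008, 0, -1.194, -0.259], TCP at [0.27, -0.564, 0.21] pointing down, gripper open.
Joint ranges: [-3.14, 3.14], [-1.21, 2.06], [-1.07, 1.41], [-3.16, 2.05], [-2.99, -0.16], [-3.1, 3.1]. Speed limits (rad/s): [2.79, 2.79, 3.14, 3.14, 3.14, 3.14].

INTERFACE

Orientations are given as a unit quaternion [w, x, y, z].
In Python, from cell import get_state, optics, ticket, boxes_of, silhouettes, pinpoint, ctrl gives the robot as it stands. The module is installed in compiled form; this text tells all that it offers.
- The arm moves only by the tool drive_tool, never from a script. Its argument "increments" is a list that holds one entry, the list of rows, each a list of 5 numbers: the shift along the tool's x, y, z in units of 250 mm (1.0 is 250 mm), then the turn about the tool's z in units of 360 degrees (1.0 is 360 degrees), then the closure, from -1 (fully open) to 1 (shut). In form: [[[x, y, z, yaw, claw], ...]]. A call has 1 to 20 rows; each row is the pose to reach, as a shift and turn from the pose commanded when the call began, along the tool's axes at that moment, turning the shorter way round; what a row does not reach only later rows make up. A row lasts 1/12 s, in which the tool goes at most 41.7 mm and 7.16 degrees, less where a joint would pass 70% of its speed; a pose out of reach is approached as far as the arm can. A call with a number of a shift or a turn outside -1 to 1 is refused whole. A call with a gripper value outside its range is refused whole. The fingers move at their own pace and stop on an object; "grip_force" is the grip in N (left out, the last holds). Time passes only in rows, so rows that repeat a pose let the fingers close. It gives the time, the measured TCP pose, the force, the opening and the grip force at its end, in the units of the state.
- get_state(): the state, without advancing time (a new reading comes with each control period).
- optics.get_image(name): name is "scene" or "top" or "wrist"; returns the picture (400x640x3 uint8, blue, green, red); there is no depth.
- optics.camera_info(name): a dict with "fx", "fy", "cx", "cy" (pixels), "view" (4x4, takes a point from world to camera coordinates). Camera axes: x right, y down, z forward; pixel columns grow to the right and rows downward; lengths in m; the calibration is good to about 2 mm. A picture is of the moment at which its call begins: read the wrist's pose just before it. camera_info takes no time and is no camera call; for the wrist camera it gives the pose at the moment of the call.
- ticket.sign_off(): hands the job in; it is judged then, once.
Trained networks look in the newest picture that a camera, given by its name, has taken for a name from the list of things; names that differ only in an ending like _2 or _b are one class to them, and where a whole thing is asked for, a point or a joint stands for the part that bears it (a point fixed in the world has none). Each returns a list of dicts, best first, with "conf" (0 to 1); they miss things now and then, are a little off and sometimes report something else, mostly with a low value. They report only what shows in the picture. A call takes as long as a camera call.
- boxes_of(target, camera): "point" ([column, row] in pixels, amid what is visible of it).
- silhouettes(target, camera): "mask" (400x640 bool, what is visible of it) and "point" ([column, row] in pixels, amid what is visible of it).
- pinpoint(target, camera): "point" ([column, row] in pixels: a listed point, or the origin of a listed thing).
The state is a dict: "time_s": time; "qpos": joint angles; "qvel": joint speeds; "joint_efforts": joint torques, N m; "position": TCP position; "eef_rot": TCP orientation; "wrist_force": force on the tool from outside, world axes, zero at the start; "torque": the same for the moment, N m; "gripper_width": finger opening in m; "finger_force": force on a finger pad.
Only numpy, scipy, OpenCV 4.12 (cv2) and the standard library are available. Lean on these libraries where they do the work, as an engineer would, in place of code of your own. Each camera call takes 0.05 s, during which the arm holds its last target. There are 200 camera calls.

TASK

Get the food analyser ready for a run: fold its clear front shield all the way down, then set the empty grey carousel on the drive spindle, turning it until the splines line up so that it slides fully home. Then stand every aluminium sample tin upright in a pocket of the carousel (any pocket, one tin each), and finally swing the shield back up until it is shut. Leave the glass dishes, the glass weighing bottle and the brown jar where they are.

Things in the scene. Friction and masses are not known exactly. Their poses are not given: they have to be found in the camera images.
- analyser: the white bench analyser, fixed. Level deck 55 mm above the bench; behind it a housing 210 mm high (front face 175 mm behind the spindle's axis); an 18 mm high wall along the deck's left and right (127 mm from the axis). Origin: on the bench under the spindle's axis. -x points out of its front, where the shield is; +x to the housing; y along the shield's hinge; z up
- shield (a joint): angle of the shield, a clear panel in a light frame across the front of the deck, hinged along its bottom edge. 0 = shut, leaning 0.38 rad back over the deck; 0.38 = upright; 1.88 = fully down at its stop, almost level, in front of the analyser. The hinge is stiff: the shield stays where it is left and needs 1 to 3 N at the rail to move
- shield_hinge (a point): middle of the shield's hinge line, 134 mm in front of the spindle's axis, 58 mm above the bench; the hinge line runs along the analyser's y
- shield_rail (a point): middle of the round steel rail, 12 mm thick and 200 mm long, along the shield's free edge, parallel to the hinge line and 150 mm from it. Between the rail and the clear panel is an open gap 39 mm wide over the whole length, so fingers can straddle the rail from above at any angle of the shield
- spindle_seat (a point): the upright drive spindle in the middle of the deck: this point is on its axis, on the level shoulder (58 mm above the bench) where the carousel comes to rest. Above it stand four straight teeth, 22 mm tall, 10 mm wide, 40 mm over opposite teeth, along this point's +x, -x, +y, -y; a tapered nose rises 8 mm above them. It can be turned against slight friction (0.03 N m)
- carousel: the grey sample carousel, a round tray 204 mm across, flat underneath, about 0.4 kg. Origin: centre of the underside, z up; fully home it lies on spindle_seat. In the middle a boss, 54 mm across, up to 38 mm above the underside, carries the handle; six pockets round it
- carousel_bore (a point): mouth of the carousel's blind bore, at its origin, with its axes. It has four inner teeth (9 mm wide, 28 mm between opposite teeth, 26 mm tall) midway between its x and y axes, so it slides down over the spindle only with its x axis along any one of the spindle's four teeth, within about 0.1 rad and 1.5 mm; otherwise it rides up on the teeth, 22 mm high
- carousel_handle (a point): centre of the carousel's black bar handle: 50 mm long along the carousel's x, 16 mm wide along its y, from 38 to 74 mm above the underside (this point at 56 mm)
- pocket1 (a point): centre of the floor of pocket 1 of the carousel, 74 mm from its axis, in the direction 30 degrees from its x axis, 8 mm above its underside. Each pocket is a round well, 46 mm across, with a thin wall (3 mm) 10 mm high
- pocket2 (a point): centre of the floor of pocket 2 of the carousel, 74 mm from its axis, in the direction 90 degrees from its x axis, 8 mm above its underside. Each pocket is a round well, 46 mm across, with a thin wall (3 mm) 10 mm high
- pocket3 (a point): centre of the floor of pocket 3 of the carousel, 74 mm from its axis, in the direction 150 degrees from its x axis, 8 mm above its underside. Each pocket is a round well, 46 mm across, with a thin wall (3 mm) 10 mm high
- pocket4 (a point): centre of the floor of pocket 4 of the carousel, 74 mm from its axis, in the direction 210 degrees from its x axis, 8 mm above its underside. Each pocket is a round well, 46 mm across, with a thin wall (3 mm) 10 mm high
- pocket5 (a point): centre of the floor of pocket 5 of the carousel, 74 mm from its axis, in the direction 270 degrees from its x axis, 8 mm above its underside. Each pocket is a round well, 46 mm across, with a thin wall (3 mm) 10 mm high
- pocket6 (a point): centre of the floor of pocket 6 of the carousel, 74 mm from its axis, in the direction 330 degrees from its x axis, 8 mm above its underside. Each pocket is a round well, 46 mm across, with a thin wall (3 mm) 10 mm high
- tin1: a closed aluminium sample tin, a plain cylinder 42 mm across and 40 mm high, about 70 g. Origin: centre of its underside, z up. All tins are alike; some may be absent. At first they stand on a black rubber mat, 250 x 170 x 3 mm, fixed to the bench
- tin2: a closed aluminium sample tin, a plain cylinder 42 mm across and 40 mm high, about 70 g. Origin: centre of its underside, z up. All tins are alike; some may be absent. At first they stand on a black rubber mat, 250 x 170 x 3 mm, fixed to the bench
- tin3: a closed aluminium sample tin, a plain cylinder 42 mm across and 40 mm high, about 70 g. Origin: centre of its underside, z up. All tins are alike; some may be absent. At first they stand on a black rubber mat, 250 x 170 x 3 mm, fixed to the bench
- tin4: a closed aluminium sample tin, a plain cylinder 42 mm across and 40 mm high, about 70 g. Origin: centre of its underside, z up. All tins are alike; some may be absent. At first they stand on a black rubber mat, 250 x 170 x 3 mm, fixed to the bench
- tin5: a closed aluminium sample tin, a plain cylinder 42 mm across and 40 mm high, about 70 g. Origin: centre of its underside, z up. All tins are alike; some may be absent. At first they stand on a black rubber mat, 250 x 170 x 3 mm, fixed to the bench
- bottle: a clear glass weighing bottle with a lid, 50 mm across, 45 mm high, on the mat among the tins; not part of the job. Origin: centre of its underside
- dish2: a closed glass petri dish, 90 mm across, 18 mm high; not part of the job. Origin: centre of its underside
- dish3: another such petri dish; not part of the job. Origin: centre of its underside
- dish4: another such petri dish; not part of the job. Origin: centre of its underside
- jar: a brown glass jar, 56 mm across, 85 mm high; not part of the job. Origin: centre of its underside

How it is judged:
On the way, in this order (a step that is already met when the one before it is completed fails the run):
1. the shield is folded down (beyond 1.6 rad) (value of joint shield above 1.6 rad), for 0.2 s.
2. the carousel sits fully home on the spindle, level (distance between carousel and spindle_seat below 0.004 m and angle between carousel's own z axis and vertical below 0.04 rad), for 0.4 s.
3. every tin stands in a pocket of the carousel, which is still home (all of step 2 and (distance between tin1 and pocket1 below 0.006 m or distance between tin1 and pocket2 below 0.006 m or distance between tin1 and pocket3 below 0.006 m or distance between tin1 and pocket4 below 0.006 m or distance between tin1 and pocket5 below 0.006 m or distance between tin1 and pocket6 below 0.006 m) and angle between each of tin1, tin2, tin3, tin4, tin5's own z axis and vertical below 0.1 rad and (distance between tin2 and pocket1 below 0.006 m or distance between tin2 and pocket2 below 0.006 m or distance between tin2 and pocket3 below 0.006 m or distance between tin2 and pocket4 below 0.006 m or distance between tin2 and pocket5 below 0.006 m or distance between tin2 and pocket6 below 0.006 m) and (distance between tin3 and pocket1 below 0.006 m or distance between tin3 and pocket2 below 0.006 m or distance between tin3 and pocket3 below 0.006 m or distance between tin3 and pocket4 below 0.006 m or distance between tin3 and pocket5 below 0.006 m or distance between tin3 and pocket6 below 0.006 m) and (distance between tin4 and pocket1 below 0.006 m or distance between tin4 and pocket2 below 0.006 m or distance between tin4 and pocket3 below 0.006 m or distance between tin4 and pocket4 below 0.006 m or distance between tin4 and pocket5 below 0.006 m or distance between tin4 and pocket6 below 0.006 m) and (distance between tin5 and pocket1 below 0.006 m or distance between tin5 and pocket2 below 0.006 m or distance between tin5 and pocket3 below 0.006 m or distance between tin5 and pocket4 below 0.006 m or distance between tin5 and pocket5 below 0.006 m or distance between tin5 and pocket6 below 0.006 m)), for 0.3 s.
At the end, for the whole second after the job is handed in: The carousel's origin is within 4 mm of spindle_seat and it is level within 0.04 rad; each tin's origin is within 6 mm of the floor centre of a pocket and it is upright within 0.1 rad; the shield is within 0.08 rad of shut; all are at rest (all of step 3 and linear speed of each of tin1, tin2, tin3, tin4, tin5, carousel below 0.02 m/s and value of joint shield below 0.08 rad); the robot touches nothing.
It fails at once if the bottle is shoved more than 5 cm or tipped (distance of bottle from where it was at the start of the episode above 0.05 m or angle between bottle's own z axis and vertical above 0.5 rad).
It fails at once if the dish2 is shoved more than 5 cm or tipped (distance of dish2 from where it was at the start of the episode above 0.05 m or angle between dish2's own z axis and vertical above 0.5 rad).
It fails at once if the dish3 is shoved more than 5 cm or tipped (distance of dish3 from where it was at the start of the episode above 0.05 m or angle between dish3's own z axis and vertical above 0.5 rad).
It fails at once if the dish4 is shoved more than 5 cm or tipped (distance of dish4 from where it was at the start of the episode above 0.05 m or angle between dish4's own z axis and vertical above 0.5 rad).
It fails at once if the jar is shoved more than 5 cm or tipped (distance of jar from where it was at the start of the episode above 0.05 m or angle between jar's own z axis and vertical above 0.5 rad).
Of tin1, tin2, tin3, tin4, tin5 only 3 to 5 are there at a start; the rules pass over those that are not, and their reading is None.
At some moment in a run one of tin1, tin2, tin3, tin4, tin5 may be knocked a few centimetres aside while the robot is not near it.
Once in a run the grip may slacken for a moment while it holds something.
It also fails if it takes over 210 s, if anything falls off the work surface, if the arm or the gripper's body presses on something with over 40 N, if the wrist force passes 120 N, or if a joint passes its speed limit or range.

## Working session

There is one attempt and no reset: what is moved stays moved. The work goes in short steps, Python scripts to look and compute and a tool call to move; the robot and the scene stay as the last step left them, time stands still between calls to the robot, and variables do not carry over. Pictures are saved under pics/ and viewed, at most 14 in all, crops included, and the job is handed in when it is done.

Besides the shell and the picture viewer there is one more tool, called after "Emit:" by a JSON object that holds its "method" and its "body". drive_tool: Moves the arm, as the interface text tells. Its arguments: {"type":"object","properties":{"increments":{"type":"array","items":{"type":"array","items":{"type":"array","items":{"type":"number"}}}},"grip_force":{"type":"number"}},"required":["increments"]}

```bash
mkdir -p pics; ls
cat > h.py <<'E'
import numpy as np, cv2
from scipy.spatial.transform import Rotation as R
from cell import get_state, optics, ticket, boxes_of, silhouettes, pinpoint, ctrl
def rot(q): return R.from_quat([q[1],q[2],q[3],q[0]])
def ray(cam,uv,info=None):
    i=info or optics.camera_info(cam); V=np.array(i["view"]); Rm=V[:3,:3]; o=-Rm.T@V[:3,3]
    d=Rm.T@np.array([(uv[0]-i["cx"])/i["fx"],(uv[1]-i["cy"])/i["fy"],1]); return o,d
def at(cam,uv,z,info=None):
    o,d=ray(cam,uv,info); return o+d*(z-o[2])/d[2]
def proj(cam,p,info=None):
    i=info or optics.camera_info(cam); V=np.array(i["view"]); c=V[:3,:3]@np.array(p)+V[:3,3]
    return np.array([i["fx"]*c[0]/c[2]+i["cx"],i["fy"]*c[1]/c[2]+i["cy"]])
def snap(cam,name=None):
    info=optics.camera_info(cam); im=optics.get_image(cam)
    if name: cv2.imwrite(f"pics/{name}.png",im)
    return im,info
def st():
    s=get_state(); r=rot(s["eef_rot"]); m=r.as_matrix()
    print("t",round(s["time_s"],2),"p",np.round(s["position"],4),"x",np.round(m[:,0],3),"y",np.round(m[:,1],3),"z",np.round(m[:,2],3),"w",round(s["gripper_width"],4),"F",np.round(s["wrist_force"],1),"q6",np.round(s["qpos"],2))
    return s,m
def rel(p,yaw=None):
    "row numbers to reach world TCP p; yaw = desired world direction angle of tool y (mod pi)"
    s=get_state(); m=rot(s["eef_rot"]).as_matrix(); d=m.T@(np.array(p)-s["position"])/0.25
    t=0
    if yaw is not None:
        v=m.T@np.array([np.cos(yaw),np.sin(yaw),0]); t=np.arctan2(-v[0],v[1]); t=(t+np.pi/2)%np.pi-np.pi/2
    return np.round(np.r_[d,t/2/np.pi],4)
E
python3 - <<'E'
from h import *
print(ctrl.tips_ahead); st()
for c in ("top","scene"):
    snap(c,c+"0")
    for n in ("shield_hinge","shield_rail","spindle_seat","carousel","carousel_handle","carousel_bore","pocket1","tin1","bottle","jar","dish2"):
        r=pinpoint(n,c); print(c,n,[(np.round(d["point"]).astype(int).tolist(),round(d["conf"],2)) for d in r[:7]])
a=np.vstack([cv2.imread("pics/top0.png"),cv2.imread("pics/scene0.png")]); cv2.imwrite("pics/both0.png",cv2.resize(a,(480,600)))
E
```

```text
pics
0.008
t 0.0 p [ 0.2698 -0.5631  0.2091] x [-0.902 -0.432  0.   ] y [-0.432  0.902  0.002] z [-0.001  0.002 -1.   ] w 0.0871 F [ 0.2  0.1 -1.3] q6 [-0.87  0.39  0.01 -0.   -1.19 -0.26]
top shield_hinge [([249, 220], 0.74)]
top shield_rail [([225, 210], 0.73), ([420, 266], 0.45)]
top spindle_seat []
top carousel [([414, 248], 0.56)]
top carousel_handle [([416, 246], 0.91)]
top carousel_bore [([416, 244], 0.95)]
top pocket1 [([410, 223], 0.97), ([419, 267], 0.93), ([400, 256], 0.85), ([391, 239], 0.77), ([439, 250], 0.64), ([433, 231], 0.63)]
top tin1 [([352, 190], 0.62), ([327, 191], 0.62), ([355, 214], 0.55), ([288, 159], 0.54), ([354, 232], 0.47), ([210, 217], 0.23)]
top bottle [([337, 238], 0.77), ([411, 221], 0.3)]
top jar [([431, 183], 0.68), ([393, 239], 0.64), ([399, 258], 0.57)]
top dish2 [([398, 168], 0.84), ([289, 158], 0.75), ([332, 148], 0.66)]
scene shield_hinge [([414, 208], 0.91), ([222, 166], 0.53)]
scene shield_rail [([240, 171], 0.7), ([445, 171], 0.69), ([365, 292], 0.5), ([219, 176], 0.3)]
scene spindle_seat [([470, 219], 0.63), ([220, 268], 0.16)]
scene carousel [([196, 175], 0.6), ([218, 188], 0.59), ([215, 176], 0.47)]
scene carousel_handle [([216, 176], 0.96)]
scene carousel_bore [([218, 191], 0.7), ([214, 172], 0.51)]
scene pocket1 [([196, 176], 0.85), ([218, 208], 0.72), ([195, 201], 0.7), ([286, 249], 0.7), ([239, 174], 0.58), ([241, 198], 0.57), ([470, 219], 0.2)]
scene tin1 [([284, 203], 0.85), ([284, 250], 0.73), ([286, 222], 0.7), ([314, 244], 0.63), ([414, 209], 0.37)]
scene bottle [([313, 201], 0.62), ([366, 292], 0.22)]
scene jar [([174, 251], 0.9), ([241, 173], 0.63), ([218, 206], 0.4)]
scene dish2 [([366, 289], 0.94), ([218, 268], 0.79), ([298, 305], 0.69), ([242, 197], 0.2)]
```

View pics/both0.png

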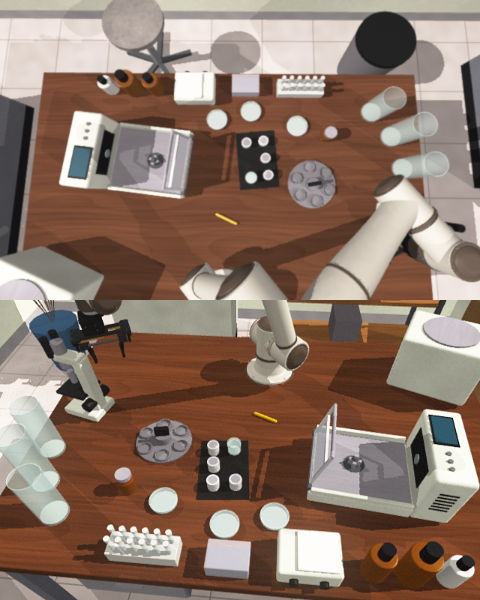

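Run:
```python
from h import *
P=lambda *a:np.round(at(*a),3)
print("tins top",[P("top",u,.003) for u in ([352,190],[327,191],[355,214],[354,232])])
print("tins sc",[P("scene",u,.003) for u in ([284,203],[284,250],[286,222],[314,244])])
print("bottle",P("top",[337,238],.003),P("scene",[313,201],.003))
print("car",P("top",[416,244],0),P("scene",[218,191],0),"handle",P("top",[416,246],.056),P("scene",[216,176],.056))
print("hinge",P("top",[249,220],.058),P("scene",[414,208],.058))
print("rail",P("top",[225,210],.197),P("scene",[445,171],.197)); print("seat",P("scene",[470,219],.058))
print("dish",[P("top",u,0) for u in ([398,168],[289,158],[332,148])],"jar",P("top",[431,183],0),P("scene",[174,251],0))
for c in("top","scene"):
    i=optics.camera_info(c);print(c,ray(c,[320,200])[0])
```

```text
tins top [array([ 0.629, -0.165,  0.003]), array([ 0.625, -0.083,  0.003]), array([ 0.55 , -0.175,  0.003]), array([ 0.491, -0.171,  0.003])]
tins sc [array([ 0.489, -0.181,  0.003]), array([ 0.636, -0.16 ,  0.003]), array([ 0.551, -0.167,  0.003]), array([ 0.612, -0.088,  0.003])]
bottle [ 0.471 -0.116  0.003] [ 0.475 -0.105  0.003]
car [ 0.454 -0.372  0.   ] [ 0.459 -0.368  0.   ] handle [ 0.447 -0.358  0.056] [ 0.455 -0.364  0.056]
hinge [0.522 0.16  0.058] [0.521 0.154 0.058]
rail [0.537 0.199 0.197] [0.521 0.203 0.197]
seat [0.544 0.288 0.058]
dish [array([ 0.705, -0.319,  0.   ]), array([0.737, 0.045, 0.   ]), array([ 0.772, -0.099,  0.   ])] jar [ 0.655 -0.427  0.   ] [ 0.66  -0.431  0.   ]
top [ 0.41892051 -0.07103767  1.21676219]
scene [ 1.25077185e+00 -9.79430110e-04  9.60716395e-01]
```

The pictures show four white tins on the mat with the bottle at its lower left, at (337,238) in the top view. The carousel is at (416,244), and the analyser is on the left with its shield facing the mat.

Run:
```python
from h import *
print(rel([.53,.14,.40],1.47))
```

```text
[-2.1537  2.0889 -0.759   0.0872]
```

Emit:
{"method": "drive_tool", "body": {"increments": [[[-0.3, 0.3, -0.6, 0.0, -1], [-1, 1, -0.76, 0.087, -1], [-1, 1, -0.76, 0.087, -1], [-1, 1, -0.76, 0.087, -1], [-1, 1, -0.76, 0.087, -1], [-1, 1, -0.76, 0.087, -1], [-1, 1, -0.76, 0.087, -1], [-1, 1, -0.76, 0.087, -1], [-1, 1, -0.76, 0.087, -1], [-1, 1, -0.76, 0.087, -1], [-1, 1, -0.76, 0.087, -1], [-1, 1, -0.76, 0.087, -1]]]}}

```text
time_s: 2.2
position: [0.3882, -0.2288, 0.4015]
eef_rot: [0.002, 0.048, 0.999, -0.0]
wrist_force: [-0.1, -0.5, -1.8]
gripper_width: 0.0868
finger_force: 0.0
```

Run:
```python
from h import *
st();print(rel([.53,.14,.40],1.47))
```

```text
t 2.2 p [ 0.3882 -0.2288  0.4015] x [-0.995  0.096 -0.003] y [ 0.096  0.995 -0.   ] z [ 0.003 -0.    -1.   ] w 0.0868 F [-0.1 -0.5 -1.8] q6 [-0.17 -0.   -0.01 -0.   -1.56 -1.5 ]
[-4.2320e-01  1.5226e+00  6.9000e-03  8.0000e-04]
```

Emit:
{"method": "drive_tool", "body": {"increments": [[[-0.42, 1, 0, 0, -1], [-0.42, 1, 0, 0, -1], [-0.42, 1, 0, 0, -1], [-0.42, 1, 0, 0, -1], [-0.42, 1, 0, 0, -1], [-0.42, 1, 0, 0, -1], [-0.42, 1, 0, 0, -1]]]}}

```text
time_s: 2.78
position: [0.5182, 0.0103, 0.3982]
eef_rot: [-0.001, 0.05, 0.999, -0.0]
wrist_force: [-0.2, -0.2, -0.2]
gripper_width: 0.0873
finger_force: 0.0
```

Run:
```python
from h import *
st()
im,i=snap("wrist","w1"); print("cam",ray("wrist",[320,200],i))
for n,z in (("shield_hinge",.058),("shield_rail",.197),("spindle_seat",.058),("tin1",.003),("analyser",0)):
    print(n,[(np.round(d["point"]).astype(int).tolist(),round(d["conf"],2),np.round(at("wrist",d["point"],z,i),3).tolist()) for d in pinpoint(n,"wrist")[:7]])
```

```text
t 2.78 p [0.5182 0.0103 0.3982] x [-0.995  0.099  0.003] y [ 0.099  0.995 -0.   ] z [-0.003 -0.    -1.   ] w 0.0873 F [-0.2 -0.2 -0.2] q6 [ 0.33  0.13  0.12 -0.   -1.56 -2.  ]
cam (array([0.43689482, 0.01850146, 0.57330397]), array([ 0.29460774, -0.02517317, -0.95531339]))
shield_hinge [([419, 140], 0.75, [0.517, 0.162, 0.058])]
shield_rail [([491, 164], 0.8, [0.53, 0.203, 0.197]), ([62, 79], 0.73, [0.395, -0.247, 0.197])]
spindle_seat [([506, 143], 0.98, [0.533, 0.291, 0.058]), ([128, 140], 0.32, [0.474, -0.272, 0.058])]
tin1 [([202, 134], 0.94, [0.481, -0.179, 0.003]), ([221, 180], 0.69, [0.56, -0.162, 0.003]), ([230, 219], 0.68, [0.633, -0.16, 0.003]), ([275, 210], 0.63, [0.623, -0.077, 0.003])]
analyser [([484, 144], 0.83, [0.542, 0.286, 0.0])]
```

View pics/w1.png

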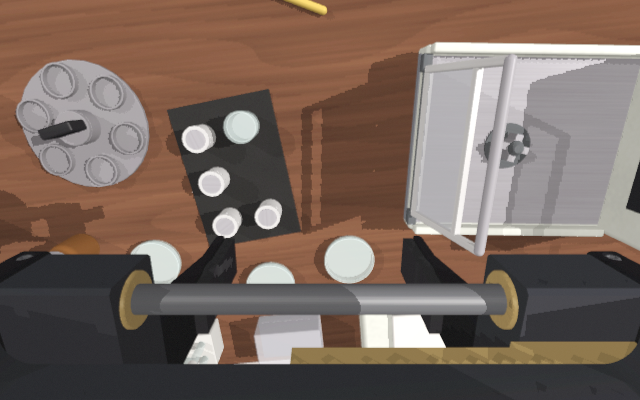

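Run:
```python
from h import *
i=optics.camera_info("wrist")
a=at("wrist",[511,58],.197,i);b=at("wrist",[480,250],.197,i);print(a,b,(a+b)/2,np.arctan2(*(b-a)[[1,0]]))
# deck corner edges: front hinge line on picture
c=at("wrist",[423,60],.058,i);d=at("wrist",[411,218],.058,i);print(c,d,np.arctan2(*(d-c)[[1,0]]))
S,_=st()
im=cv2.imread("pics/w1.png")
```

```text
[0.41973611 0.21550069 0.197     ] [0.63507167 0.19185352 0.197     ] [0.52740389 0.20367711 0.197     ] -0.10937716315890297
[0.40432361 0.16599835 0.058     ] [0.64044916 0.14403648 0.058     ] -0.0927424671412744
t 3.08 p [0.5166 0.0067 0.4   ] x [-0.995  0.102  0.001] y [ 0.102  0.995 -0.001] z [-0.001 -0.    -1.   ] w 0.087 F [0.1 0.2 0.3] q6 [ 0.33  0.12  0.12  0.   -1.57 -2.  ]
```

Run:
```python
from h import *
print(rel([.527,.205,.28],1.47),rel([.527,.205,.186],1.47))
```

```text
[ 3.870e-02  7.935e-01  4.795e-01 -2.000e-04] [ 3.840e-02  7.937e-01  8.555e-01 -2.000e-04]
```

Emit:
{"method": "drive_tool", "body": {"increments": [[[0.03, 0.79, 0.3, 0, -0.4], [0.03, 0.79, 0.48, 0, -0.4], [0.03, 0.79, 0.48, 0, -0.4], [0.03, 0.79, 0.48, 0, -0.4], [0.03, 0.79, 0.48, 0, -0.4], [0.03, 0.79, 0.48, 0, -0.4], [0.03, 0.79, 0.6, 0, -0.4], [0.03, 0.79, 0.72, 0, -0.4], [0.03, 0.79, 0.85, 0, -0.4], [0.03, 0.79, 0.85, 0, -0.4], [0.03, 0.79, 0.85, 0, 0.9], [0.03, 0.79, 0.85, 0, 0.9], [0.03, 0.79, 0.85, 0, 0.9], [0.03, 0.79, 0.85, 0, 0.9], [0.03, 0.79, 0.85, 0, 0.9], [0.03, 0.79, 0.85, 0, 0.9]]], "grip_force": 8}}

```text
time_s: 4.42
position: [0.5295, 0.2056, 0.1888]
eef_rot: [0.001, 0.05, 0.999, 0.001]
wrist_force: [0.9, -0.8, 0.2]
gripper_width: 0.0288
finger_force: 0.0
```

Run:
```python
from h import *
s,m=st()
im,i=snap("wrist")
for c in ("scene","top"): 
    snap(c); print([(d["point"],d["conf"]) for d in pinpoint("shield_rail",c)])
p=s["position"]
g=p+np.array([0,0,.011])
u=np.array([np.cos(1.47),np.sin(1.47),0]); 
# hinge inferred from shut angle 0
h=g-.15*(np.sin(.38)*u+np.array([0,0,np.cos(.38)])); print("hinge",h)
```

```text
t 4.42 p [0.5295 0.2056 0.1888] x [-0.995  0.1   -0.001] y [0.1   0.995 0.001] z [ 0.002  0.001 -1.   ] w 0.0288 F [ 0.9 -0.8  0.2] q6 [ 0.66  0.3  -0.17  0.   -1.1  -2.33]
[([446.1, 172.2], 0.79), ([196.6, 175.9], 0.49), ([218.4, 267.2], 0.26)]
[([225.3, 210.2], 0.56)]
hinge [0.52389949 0.15022699 0.06054653]
```

Emit:
{"method": "drive_tool", "body": {"increments": [[[0, 0, 0, 0, 0.9], [0, 0, 0, 0, 0.9], [0, 0, 0, 0, 0.9], [0, 0, 0, 0, 0.9], [0, 0, 0, 0, 0.9]]]}}

```text
time_s: 5.08
position: [0.529, 0.2053, 0.1877]
eef_rot: [-0.0, 0.05, 0.999, -0.0]
wrist_force: [-0.2, -1.7, 0.8]
gripper_width: 0.0116
finger_force: 8.0
```

Emit:
{"method": "drive_tool", "body": {"increments": [[[0, -0.116, -0.028, 0, 0.9], [0, -0.236, -0.033, 0, 0.9], [0, -0.354, -0.014, 0, 0.9], [0, -0.466, 0.028, 0, 0.9], [0, -0.568, 0.092, 0, 0.9], [0, -0.655, 0.174, 0, 0.9], [0, -0.723, 0.272, 0, 0.9], [0, -0.771, 0.382, 0, 0.9], [0, -0.791, 0.464, 0, 0.9], [0, -0.798, 0.523, 0, 0.9], [0, -0.798, 0.53, 0, 0.9], [0, -0.798, 0.53, 0, 0.9]]]}}

```text
time_s: 6.08
position: [0.5086, 0.0062, 0.0617]
eef_rot: [-0.001, 0.048, 0.999, -0.001]
wrist_force: [-18.1, 1.0, 44.4]
gripper_width: 0.0042
finger_force: 22.5
```

Run:
```python
from h import *
st()
```

```text
t 6.08 p [0.5086 0.0062 0.0617] x [-0.995  0.096  0.001] y [ 0.096  0.995 -0.003] z [-0.001 -0.003 -1.   ] w 0.0042 F [-18.1   1.   44.4] q6 [ 0.33  0.36 -0.47  0.   -0.75 -2.  ]
```

Emit:
{"method": "drive_tool", "body": {"increments": [[[0, 0, -0.04, 0, 0.9], [0, 0, -0.08, 0, -0.3], [0, 0, -0.2, 0, -0.3], [0, 0, -0.4, 0, -0.4], [0, 0, -0.56, 0, -0.4], [0, 0, -0.72, 0, -0.4], [0, 0, -0.72, 0, -0.4]]]}}

```text
time_s: 6.67
position: [0.5139, 0.0074, 0.2438]
eef_rot: [0.008, 0.049, 0.999, 0.001]
wrist_force: [1.1, -0.4, 0.6]
gripper_width: 0.0363
finger_force: 0.0
```

Run:
```python
from h import *
st()
im,i=snap("wrist","w2"); 
for n in ("shield_rail","shield_hinge","spindle_seat"):
    print(n,[(np.round(d["point"]).astype(int).tolist(),round(d["conf"],2),[np.round(at("wrist",d["point"],z,i),3).tolist() for z in(.058,.068)]) for d in pinpoint(n,"wrist")[:3]])
sc,_=snap("scene"); a=np.hstack([cv2.resize(im,(480,300)),sc[120:320,330:640][:, :310]][:1]); 
b=cv2.resize(sc[120:300,340:640],(480,288)); cv2.imwrite("pics/w2s.png",np.vstack([a,b]))
```

```text
t 6.67 p [0.5139 0.0074 0.2438] x [-0.995  0.098 -0.016] y [0.098 0.995 0.004] z [ 0.016  0.002 -1.   ] w 0.0363 F [ 1.1 -0.4  0.6] q6 [ 0.33  0.16 -0.22  0.   -1.18 -2.  ]
shield_rail [([321, 166], 0.96, [[0.509, 0.012, 0.058], [0.507, 0.012, 0.068]]), ([358, 303], 0.62, [[0.685, 0.04, 0.058], [0.678, 0.039, 0.068]]), ([187, 206], 0.27, [[0.539, -0.141, 0.058], [0.536, -0.137, 0.068]])]
shield_hinge [([461, 162], 0.79, [[0.52, 0.161, 0.058], [0.517, 0.157, 0.068]])]
spindle_seat [([584, 165], 0.87, [[0.536, 0.293, 0.058], [0.533, 0.285, 0.068]])]
```

View pics/w2s.png

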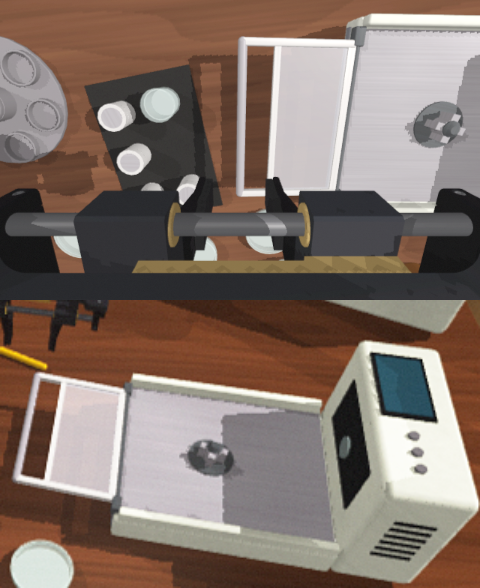

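The shield is flat down. The rail is at (321,166), with the spindle at (584,165) in the full-size wrist view. Next I'll go to the carousel.

Emit:
{"method": "drive_tool", "body": {"increments": [[[0.05, -1, -0.2, -0.19, -0.6], [0.05, -1, -0.2, -0.19, -0.6], [0.05, -1, -0.2, -0.19, -0.6], [0.05, -1, -0.2, -0.19, -0.6], [0.05, -1, -0.2, -0.19, -0.6], [0.05, -1, -0.2, -0.19, -0.6], [0.05, -1, -0.2, -0.19, -0.6], [0.05, -1, -0.2, -0.19, -0.6], [0.05, -1, -0.2, -0.19, -0.6], [0.05, -1, -0.2, -0.19, -0.6]]]}}

```text
time_s: 7.75
position: [0.4709, -0.2413, 0.2827]
eef_rot: [-0.002, -0.508, 0.861, 0.002]
wrist_force: [-0.2, 0.7, -0.1]
gripper_width: 0.0693
finger_force: 0.0
```

Run:
```python
from h import *
st(); print(rel([.456,-.37,.3],3.31))
```

```text
t 7.75 p [ 0.4709 -0.2413  0.2827] x [-0.483 -0.876  0.001] y [-0.876  0.483  0.005] z [-0.005  0.001 -1.   ] w 0.0693 F [-0.2  0.7 -0.1] q6 [-0.17  0.18 -0.1  -0.   -1.3  -0.34]
[ 0.4797 -0.196  -0.0695 -0.107 ]
```

Emit:
{"method": "drive_tool", "body": {"increments": [[[0.48, -0.2, -0.07, -0.107, -0.6], [0.48, -0.2, -0.07, -0.107, -0.6], [0.48, -0.2, -0.07, -0.107, -0.6], [0.48, -0.2, -0.07, -0.107, -0.6], [0.48, -0.2, -0.07, -0.107, -0.6], [0.48, -0.2, -0.07, -0.107, -0.6], [0.48, -0.2, -0.07, -0.107, -0.6]]]}}

```text
time_s: 8.33
position: [0.4565, -0.37, 0.2999]
eef_rot: [0.001, 0.763, -0.647, -0.002]
wrist_force: [0.6, 0.1, 0.4]
gripper_width: 0.0692
finger_force: 0.0
```

Run:
```python
from h import *
st()
im,i=snap("wrist","w3")
for n,z in (("carousel_handle",.056),("carousel",0),("carousel_bore",0),("pocket1",.008),("tin1",.003)):
    print(n,[(np.round(d["point"]).astype(int).tolist(),round(d["conf"],2),np.round(at("wrist",d["point"],z,i),3).tolist()) for d in pinpoint(n,"wrist")[:6]])
```

```text
t 8.33 p [ 0.4565 -0.37    0.2999] x [ 0.163 -0.987 -0.003] y [-0.987 -0.163  0.004] z [-0.004  0.002 -1.   ] w 0.0692 F [0.6 0.1 0.4] q6 [-0.41  0.28  0.07 -0.   -1.37  0.57]
carousel_handle [([322, 165], 0.75, [0.448, -0.366, 0.056])]
carousel [([326, 152], 0.74, [0.444, -0.373, 0.0])]
carousel_bore [([322, 155], 0.62, [0.448, -0.369, 0.0])]
pocket1 [([348, 107], 0.88, [0.426, -0.439, 0.008]), ([298, 203], 0.84, [0.471, -0.296, 0.008]), ([296, 110], 0.75, [0.493, -0.423, 0.008]), ([344, 201], 0.72, [0.407, -0.31, 0.008]), ([270, 159], 0.67, [0.518, -0.353, 0.008])]
tin1 [([278, 274], 0.66, [0.485, -0.175, 0.003]), ([323, 166], 0.2, [0.445, -0.354, 0.003]), ([138, 166], 0.18, [0.7, -0.311, 0.003])]
```

View pics/w3.png

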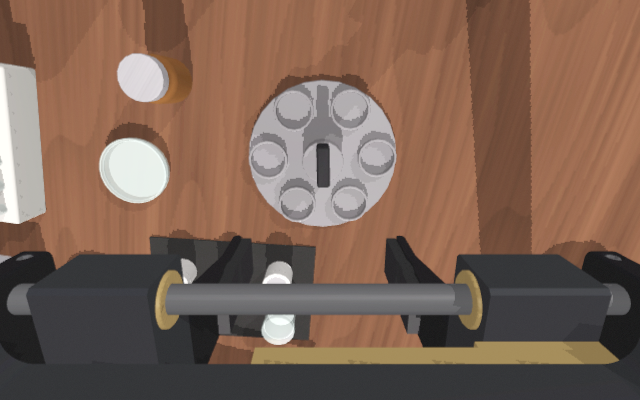

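The handle stands upright in the view at (323,165), so it's lined up with the tool to about 1°. Next I'll grasp it.

Emit:
{"method": "drive_tool", "body": {"increments": [[[-0.017, 0.028, 0.3, 0, -0.5], [-0.017, 0.028, 0.6, 0, -0.5], [-0.017, 0.028, 0.8, 0, -0.5], [-0.017, 0.028, 0.9, 0, -0.5], [-0.017, 0.028, 0.99, 0, -0.5], [-0.017, 0.028, 0.99, 0, -0.5], [-0.017, 0.028, 0.99, 0, 0.9], [-0.017, 0.028, 0.99, 0, 0.9], [-0.017, 0.028, 0.99, 0, 0.9], [-0.017, 0.028, 0.99, 0, 0.9], [-0.017, 0.028, 0.99, 0, 0.9], [-0.017, 0.028, 0.99, 0, 0.9], [-0.017, 0.028, 0.99, 0, 0.9], [-0.017, 0.028, 0.99, 0, 0.9], [-0.017, 0.028, 0.99, 0, 0.9], [-0.017, 0.028, 0.99, 0, 0.9], [-0.017, 0.028, 0.99, 0, 0.9], [-0.017, 0.028, 0.99, 0, 0.9]]], "grip_force": 50}}

```text
time_s: 10.13
position: [0.4496, -0.3668, 0.0559]
eef_rot: [0.0, 0.763, -0.647, 0.0]
wrist_force: [-2.5, 0.8, 5.2]
gripper_width: 0.0148
finger_force: 50.0
```

```bash
cat >> h.py <<'E'
def caminfo_at(p,m):
    "wrist camera info for TCP pose (p, matrix m), from the present one"
    s=get_state(); i=dict(optics.camera_info("wrist")); V=np.array(i["view"]); T=np.eye(4); T[:3,:3]=rot(s["eef_rot"]).as_matrix(); T[:3,3]=s["position"]
    N=np.eye(4); N[:3,:3]=m; N[:3,3]=p; i["view"]=V@T@np.linalg.inv(N); return i
E
python3 - <<'E'
from h import *
m=np.array([[-.995,.098,.016],[.098,.995,.002],[-.016,.004,-1]])
i=caminfo_at([.5139,.0074,.2438],m)
im=cv2.imread("pics/w2.png"); print(proj("wrist",[.534,.291,.058],i), at("wrist",[584,165],.058,i))
# rectify horizontal plane z=.080 around the spindle: 0.5mm/px, image x = world x, image y = -world y
n=240; o=np.array([.534,.291]); L=[]
src=np.float32([proj("wrist",[o[0]+a*.04,o[1]+b*.04,.080],i) for a,b in((-1,1),(1,1),(1,-1),(-1,-1))]); dst=np.float32([[0,0],[480,0],[480,480],[0,480]])
cv2.imwrite("pics/sp.png",cv2.warpPerspective(im,cv2.getPerspectiveTransform(src,dst),(480,480)))
E
```

```text
[581.00368232 161.8931203 ] [0.53772508 0.29452845 0.058     ]
```

View pics/sp.png

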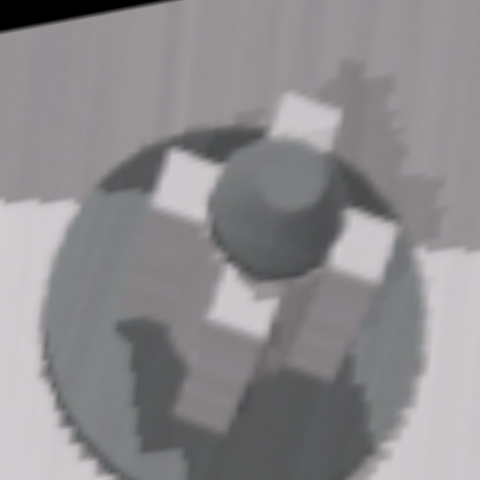

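The rectified crop shows the spindle teeth at (190,188), (307,120), (363,243) and (243,303). That puts the tooth directions at about −18.5° (mod 90°) in the world. Next I'll lift the carousel and turn it +62°.

Emit:
{"method": "drive_tool", "body": {"increments": [[[0, 0, -0.1, 0, 0.9], [0, 0, -0.25, 0, 0.9], [0, 0, -0.4, 0, 0.9], [-0.1, 0, -0.55, 0, 0.9], [-1, 0, -1, -0.172, 0.9], [-1, 0, -1, -0.172, 0.9], [-1, 0, -1, -0.172, 0.9], [-1, 0, -1, -0.172, 0.9], [-1, 0, -1, -0.172, 0.9], [-1, 0, -1, -0.172, 0.9], [-1, 0, -1, -0.172, 0.9], [-1, 0, -1, -0.172, 0.9], [-1, 0, -1, -0.172, 0.9], [-1, 0, -1, -0.172, 0.9]]]}}

```text
time_s: 11.3
position: [0.408, -0.1192, 0.304]
eef_rot: [-0.0, 0.987, -0.161, -0.001]
wrist_force: [-0.3, 0.5, -3.5]
gripper_width: 0.0148
finger_force: 50.0
```

Run:
```python
from h import *
st(); print(rel([.376,.347,.3],np.radians(251.5)))
```

```text
t 11.3 p [ 0.408  -0.1192  0.304 ] x [ 0.948 -0.319 -0.002] y [-0.319 -0.948 -0.   ] z [-0.002  0.001 -1.   ] w 0.0148 F [-0.3  0.5 -3.5] q6 [ 0.1  -0.03 -0.27 -0.   -1.33  1.15]
[-7.154e-01 -1.727e+00  1.850e-02 -2.000e-04]
```

Emit:
{"method": "drive_tool", "body": {"increments": [[[-0.35, -0.86, 0, 0, 0.9], [-0.35, -0.86, 0, 0, 0.9], [-0.35, -0.86, 0, 0, 0.9], [-0.35, -0.86, 0, 0, 0.9], [-0.35, -0.86, 0, 0, 0.9], [-0.35, -0.86, 0, 0, 0.9]]]}}

```text
time_s: 11.8
position: [0.3939, 0.1146, 0.3042]
eef_rot: [-0.0, 0.987, -0.163, -0.001]
wrist_force: [0.2, -1.0, -3.6]
gripper_width: 0.015
finger_force: 50.0
```

Emit:
{"method": "drive_tool", "body": {"increments": [[[-0.35, -0.86, 0, 0, 0.9], [-0.35, -0.86, 0, 0, 0.9], [-0.35, -0.86, 0, 0, 0.9], [-0.35, -0.86, 0, 0, 0.9], [-0.35, -0.86, 0, 0, 0.9], [-0.35, -0.86, 0, 0, 0.9], [-0.35, -0.86, 0, 0, 0.9]]]}}

```text
time_s: 12.38
position: [0.3802, 0.3478, 0.3025]
eef_rot: [0.001, 0.987, -0.162, -0.001]
wrist_force: [0.3, -0.7, -3.0]
gripper_width: 0.0145
finger_force: 50.0
```

Run:
```python
from h import *
st()
im,i=snap("wrist","w4"); print(i)
for n,z in (("spindle_seat",.058),("carousel_handle",.3),("pocket1",.24)):
    print(n,[(np.round(d["point"],1).tolist(),round(d["conf"],2),np.round(at("wrist",d["point"],z,i),4).tolist()) for d in pinpoint(n,"wrist")[:6]])
```

```text
t 12.38 p [0.3802 0.3478 0.3025] x [ 0.947 -0.32  -0.002] y [-0.32  -0.947  0.002] z [-0.002 -0.001 -1.   ] w 0.0145 F [ 0.3 -0.7 -3. ] q6 [ 1.06  0.14 -0.09 -0.   -1.34  0.19]
{'fx': 341.06403628522384, 'fy': 341.06403628522384, 'cx': 318.3222803948384, 'cy': 198.23175957297363, 'view': array([[-0.31903341, -0.94774087,  0.00221733,  0.44978789],
       [-0.90531042,  0.30544081,  0.29515921,  0.17335967],
       [-0.28041171,  0.09215828, -0.95544551,  0.55415261],
       [ 0.        ,  0.        ,  0.        ,  1.        ]])}
spindle_seat [([316.9, 11.6], 0.73, [0.537, 0.2956, 0.058])]
carousel_handle [([318.9, 245.7], 0.82, [0.3769, 0.3481, 0.3])]
pocket1 [([378.2, 117.9], 0.73, [0.4273, 0.2884, 0.24]), ([423.0, 211.6], 0.71, [0.3517, 0.2753, 0.24]), ([216.1, 217.2], 0.69, [0.3965, 0.4216, 0.24]), ([261.1, 122.8], 0.61, [0.4496, 0.3649, 0.24])]
```

View pics/w4.png

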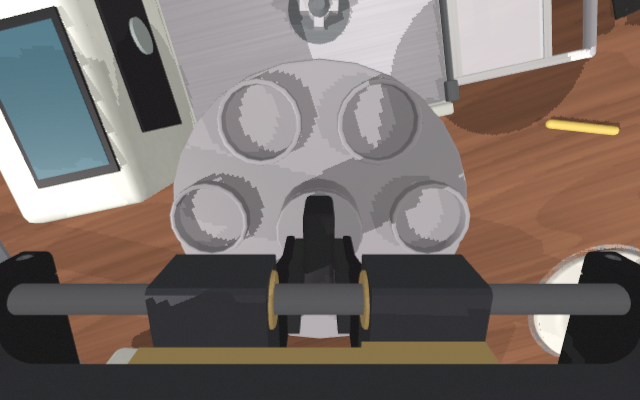

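The spindle shows at (318,8) at the top edge, straight ahead of the handle (column 319), and the carousel is held level. I'll step back a little to see the whole spindle.

Emit:
{"method": "drive_tool", "body": {"increments": [[[-0.15, 0, -0.2, 0, 0.9], [-0.15, 0, -0.2, 0, 0.9], [-0.15, 0, -0.2, 0, 0.9], [-0.15, 0, -0.2, 0, 0.9]]]}}

```text
time_s: 12.92
position: [0.3452, 0.3547, 0.3562]
eef_rot: [-0.001, 0.987, -0.163, 0.0]
wrist_force: [-0.9, 0.1, -3.1]
gripper_width: 0.0149
finger_force: 50.0
```

Run:
```python
from h import *
s,m=st()
im,i=snap("wrist","w5"); zf=s["position"][2]-.047
S=[]
for n,z in (("spindle_seat",.058),("pocket1",zf),("tin1",.003)):
  for d in pinpoint(n,"wrist")[:6]:
    p=at("wrist",d["point"],z,i); print(n,np.round(d["point"],1),round(d["conf"],2),np.round(p,4),"tool",np.round(m.T@(p-s["position"]),4))
o=np.array([.537,.2956])
src=np.float32([proj("wrist",[o[0]+a*.03,o[1]+b*.03,.080],i) for a,b in((-1,1),(1,1),(1,-1),(-1,-1))]); dst=np.float32([[0,0],[360,0],[360,360],[0,360]])
print(src)
cv2.imwrite("pics/sp2.png",cv2.warpPerspective(im,cv2.getPerspectiveTransform(src,dst),(360,360)))
```

```text
t 12.92 p [0.3452 0.3547 0.3562] x [ 0.947 -0.321 -0.   ] y [-0.321 -0.947 -0.003] z [ 0.001  0.003 -1.   ] w 0.0149 F [-0.9  0.1 -3.1] q6 [ 1.13  0.09 -0.03 -0.   -1.45  0.12]
spindle_seat [213.1 214.7] 0.51 [0.3085 0.5311 0.058 ] tool [-0.0913 -0.1544  0.2987]
pocket1 [424.8 215.5] 0.97 [0.3205 0.2851 0.3092] tool [-0.0009  0.074   0.0468]
pocket1 [214.7 219.8] 0.95 [0.364  0.424  0.3092] tool [-0.0044 -0.0715  0.0472]
pocket1 [376.3 121.1] 0.8 [0.3927 0.2994 0.3092] tool [0.0628 0.0373 0.0469]
pocket1 [258.7 122.1] 0.77 [0.4161 0.3705 0.3092] tool [ 0.0621 -0.0376  0.0471]
[[298.1205     20.668802 ]
 [280.45468   -34.3936   ]
 [330.2999    -54.153778 ]
 [346.15216     2.5195541]]
```

View pics/sp2.png

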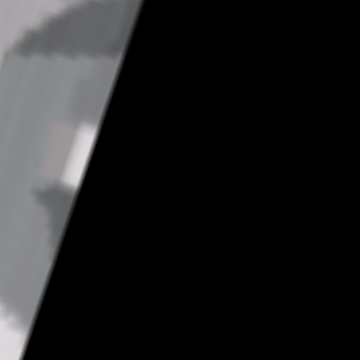

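Run:
```python
from h import *
s,m=st()
for z in (.36,.42,.48):
  for d in (.11,.12,.13,.14,.15,.16):
    p=np.array([.537,.2956,0])-d*m[:,0]; p[2]=z
    i=caminfo_at(p,m); print(z,d,proj("wrist",[.537,.2956,.058],i)[1].round(),proj("wrist",[.537,.2956,.088],i)[1].round(),np.hypot(*p[:2]).round(3), rel(p))
```

```text
t 13.12 p [0.3453 0.3542 0.3537] x [ 0.947 -0.322 -0.001] y [-0.322 -0.947  0.003] z [-0.002 -0.003 -1.   ] w 0.0151 F [-0.2  0.3 -3.2] q6 [ 1.13  0.09 -0.03 -0.   -1.45  0.12]
0.36 0.11 69.0 67.0 0.545 [ 0.3614 -0.0247 -0.0257  0.    ]
0.36 0.12 61.0 59.0 0.539 [ 0.3214 -0.0247 -0.0256  0.    ]
0.36 0.13 53.0 50.0 0.534 [ 0.2814 -0.0247 -0.0256  0.    ]
0.36 0.14 44.0 41.0 0.529 [ 0.2414 -0.0247 -0.0256  0.    ]
0.36 0.15 36.0 32.0 0.524 [ 0.2014 -0.0247 -0.0255  0.    ]
0.36 0.16 27.0 22.0 0.519 [ 0.1614 -0.0247 -0.0255  0.    ]
0.42 0.11 72.0 71.0 0.545 [ 0.3612 -0.024  -0.2657  0.    ]
0.42 0.12 65.0 63.0 0.539 [ 0.3212 -0.024  -0.2656  0.    ]
0.42 0.13 57.0 55.0 0.534 [ 0.2812 -0.024  -0.2656  0.    ]
0.42 0.14 50.0 47.0 0.529 [ 0.2412 -0.024  -0.2656  0.    ]
0.42 0.15 42.0 39.0 0.524 [ 0.2012 -0.024  -0.2655  0.    ]
0.42 0.16 35.0 31.0 0.519 [ 0.1612 -0.024  -0.2655  0.    ]
0.48 0.11 74.0 73.0 0.545 [ 0.361  -0.0232 -0.5057  0.    ]
0.48 0.12 67.0 66.0 0.539 [ 0.321  -0.0232 -0.5056  0.    ]
0.48 0.13 61.0 59.0 0.534 [ 0.281  -0.0232 -0.5056  0.    ]
0.48 0.14 54.0 52.0 0.529 [ 0.241  -0.0232 -0.5056  0.    ]
0.48 0.15 48.0 45.0 0.524 [ 0.201  -0.0232 -0.5055  0.    ]
0.48 0.16 41.0 38.0 0.519 [ 0.161  -0.0232 -0.5055  0.    ]
```

Emit:
{"method": "drive_tool", "body": {"increments": [[[0.18, -0.02, -0.02, 0, 0.9], [0.18, -0.02, -0.02, 0, 0.9], [0.18, -0.02, -0.02, 0, 0.9], [0.18, -0.02, -0.02, 0, 0.9]]]}}

```text
time_s: 13.45
position: [0.3896, 0.345, 0.3588]
eef_rot: [0.001, 0.987, -0.163, -0.001]
wrist_force: [0.0, 0.4, -3.8]
gripper_width: 0.0146
finger_force: 50.0
```

Run:
```python
from h import *
s,m=st()
im,i=snap("wrist","w6")
for n,z in (("spindle_seat",.058),("pocket1",s["position"][2]-.047)):
  for d in pinpoint(n,"wrist")[:6]:
    p=at("wrist",d["point"],z,i); print(n,np.round(d["point"],1),round(d["conf"],2),np.round(p,4),"tool",np.round(m.T@(p-s["position"]),4))
o=np.array([.537,.2956])
src=np.float32([proj("wrist",[o[0]+a*.03,o[1]+b*.03,.080],i) for a,b in((-1,1),(1,1),(1,-1),(-1,-1))]); dst=np.float32([[0,0],[360,0],[360,360],[0,360]])
cv2.imwrite("pics/sp3.png",cv2.warpPerspective(im,cv2.getPerspectiveTransform(src,dst),(360,360)))
```

```text
t 13.45 p [0.3896 0.345  0.3588] x [ 0.947 -0.322 -0.001] y [-0.322 -0.947  0.003] z [-0.002 -0.002 -1.   ] w 0.0146 F [ 0.   0.4 -3.8] q6 [ 1.04  0.14  0.03 -0.   -1.47  0.21]
spindle_seat [318.6  28.8] 0.81 [0.5382 0.2927 0.058 ] tool [0.1579 0.0008 0.3006]
pocket1 [260.8 119.6] 0.91 [0.4615 0.3586 0.3118] tool [ 0.0637 -0.0361  0.0468]
pocket1 [377.5 120.5] 0.78 [0.4371 0.2885 0.3118] tool [0.0632 0.0381 0.047 ]
pocket1 [425.8 214.1] 0.7 [0.3654 0.2742 0.3118] tool [-0.0001  0.0748  0.0472]
pocket1 [215.3 216.9] 0.64 [0.4104 0.4126 0.3118] tool [-0.0021 -0.0708  0.0468]
```

View pics/sp3.png

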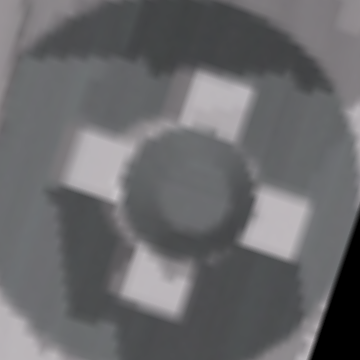

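Emit:
{"method": "drive_tool", "body": {"increments": [[[0.637, -0.002, 0, 0, 0.9], [0.637, -0.002, 0, 0, 0.9], [0.637, -0.002, 0.2, 0, 0.9], [0.637, -0.002, 0.4, 0, 0.9], [0.637, -0.002, 0.6, 0, 0.9], [0.637, -0.002, 0.77, 0, 0.9], [0.637, -0.002, 0.77, 0, 0.9], [0.637, -0.002, 0.77, 0, 0.9]]]}}

```text
time_s: 14.27
position: [0.5363, 0.2923, 0.1597]
eef_rot: [0.005, 0.987, -0.163, -0.006]
wrist_force: [-3.4, -0.7, -4.6]
gripper_width: 0.0148
finger_force: 50.0
```

Run:
```python
from h import *
s,m=st(); print(rel([.5380+.0013*m[0,0]-.001*m[0,1],.2930+.0013*m[1,0]-.001*m[1,1],.165],np.radians(251.5)))
```

```text
t 14.27 p [0.5363 0.2923 0.1597] x [ 0.947 -0.322 -0.009] y [-0.322 -0.947  0.012] z [-0.013 -0.008 -1.   ] w 0.0148 F [-3.4 -0.7 -4.6] q6 [ 0.76  0.41 -0.09 -0.   -1.09  0.48]
[ 0.0106 -0.0086 -0.0216 -0.0008]
```

Emit:
{"method": "drive_tool", "body": {"increments": [[[0.008, -0.004, 0, 0, 0.9], [0.008, -0.004, 0.03, 0, 0.9], [0.008, -0.004, 0.06, 0, 0.9], [0.008, -0.004, 0.06, 0, 0.9]]]}}

```text
time_s: 14.6
position: [0.5426, 0.2962, 0.1538]
eef_rot: [-0.001, 0.987, -0.162, 0.0]
wrist_force: [-0.4, -0.7, -4.6]
gripper_width: 0.0149
finger_force: 50.0
```

Run:
```python
from h import *
st()
```

```text
t 14.6 p [0.5426 0.2962 0.1538] x [ 0.947 -0.32   0.001] y [-0.32  -0.947 -0.002] z [ 0.001  0.002 -1.   ] w 0.0149 F [-0.4 -0.7 -4.6] q6 [ 0.76  0.42 -0.09 -0.   -1.06  0.48]
```

Emit:
{"method": "drive_tool", "body": {"increments": [[[0, 0, 0, 0, 0.9]]]}}

```text
time_s: 14.68
position: [0.5429, 0.2961, 0.1543]
eef_rot: [-0.001, 0.987, -0.162, 0.001]
wrist_force: [0.5, -0.1, -3.4]
gripper_width: 0.015
finger_force: 50.0
```

Emit:
{"method": "drive_tool", "body": {"increments": [[[0, 0, 0, 0, 0.9]]]}}

```text
time_s: 14.77
position: [0.5431, 0.2961, 0.1544]
eef_rot: [-0.001, 0.987, -0.162, 0.001]
wrist_force: [0.8, 0.4, -3.4]
gripper_width: 0.015
finger_force: 50.0
```

Emit:
{"method": "drive_tool", "body": {"increments": [[[0, 0, 0, 0, 0.9]]]}}

```text
time_s: 14.85
position: [0.543, 0.2959, 0.1541]
eef_rot: [-0.001, 0.987, -0.162, 0.001]
wrist_force: [0.0, 0.1, -3.0]
gripper_width: 0.0149
finger_force: 50.0
```

Emit:
{"method": "drive_tool", "body": {"increments": [[[-0.01, 0.014, 0, 0, 0.9], [-0.01, 0.014, 0.02, 0, 0.9], [-0.01, 0.014, 0.04, 0, 0.9], [-0.01, 0.014, 0.06, 0, 0.9], [-0.01, 0.014, 0.07, 0, 0.9], [-0.01, 0.014, 0.08, 0, 0.9], [-0.01, 0.014, 0.09, 0, 0.9], [-0.01, 0.014, 0.09, 0, 0.9]]]}}

```text
time_s: 15.52
position: [0.5389, 0.2927, 0.1295]
eef_rot: [0.0, 0.987, -0.162, -0.0]
wrist_force: [-0.8, -1.0, -3.6]
gripper_width: 0.015
finger_force: 50.0
```

Emit:
{"method": "drive_tool", "body": {"increments": [[[0, 0, 0.01, 0, 0.9], [0, 0, 0.02, 0, 0.9], [0, 0, 0.03, 0, 0.9], [0, 0, 0.04, 0, 0.9], [0, 0, 0.05, 0, 0.9], [0, 0, 0.05, 0, 0.9]]]}}

```text
time_s: 16.02
position: [0.5388, 0.2927, 0.117]
eef_rot: [0.0, 0.987, -0.162, -0.0]
wrist_force: [-0.3, -0.6, -3.5]
gripper_width: 0.0151
finger_force: 50.0
```

Still no resistance, so it's sliding down the splines.

Emit:
{"method": "drive_tool", "body": {"increments": [[[0, 0, 0.01, 0, 0.9], [0, 0, 0.02, 0, 0.9], [0, 0, 0.03, 0, 0.9], [0, 0, 0.03, 0, 0.9]]]}}

```text
time_s: 16.35
position: [0.5397, 0.2931, 0.1142]
eef_rot: [-0.0, 0.987, -0.162, 0.001]
wrist_force: [-5.6, -1.9, 11.6]
gripper_width: 0.0149
finger_force: 50.0
```

Emit:
{"method": "drive_tool", "body": {"increments": [[[0, 0, 0.03, 0, -0.4], [0, 0, 0.03, 0, -0.4], [0, 0, 0.03, 0, -0.4], [0, 0, 0.03, 0, -0.4], [0, 0, 0.03, 0, -0.4], [0, 0, -0.1, 0, -0.4], [0, 0, -0.3, 0, -0.4], [0, 0, -0.5, 0, -0.5], [0, 0, -0.7, 0, -0.7], [0, 0, -0.9, 0, -1], [0, 0, -1, 0, -1], [0, 0, -1, 0, -1], [0, 0, -1, 0, -1]]]}}

```text
time_s: 17.43
position: [0.541, 0.2938, 0.3668]
eef_rot: [-0.004, 0.987, -0.162, 0.004]
wrist_force: [0.2, -0.1, 0.5]
gripper_width: 0.0852
finger_force: 0.0
```

```bash
cat >> h.py <<'E'
def look(cam,names,tag=None):
    s,m=st(); im,i=snap(cam,tag); out={}
    for n,z in names:
        out[n]=[]
        for d in pinpoint(n,cam)[:7]:
            p=at(cam,d["point"],z,i); out[n].append(p); print(n,np.round(d["point"]).astype(int),round(d["conf"],2),np.round(p,4))
    return im,i,out
E
python3 - <<'E'
from h import *
im,i,o=look("wrist",[("carousel_handle",.114),("carousel",.058),("pocket1",.066)],"w7")
look("scene",[("carousel_handle",.114),("pocket1",.066),("tin1",.003)],"s7")
s=cv2.imread("pics/s7.png"); cv2.imwrite("pics/c7.png",np.vstack([im,cv2.resize(s[120:320,240:640],(640,320))])[:,:][::1] if 0 else np.vstack([cv2.resize(im,(480,300)),cv2.resize(s[110:310,240:640],(480,240))]))
E
```

```text
t 17.43 p [0.541  0.2938 0.3668] x [ 0.947 -0.32   0.007] y [-0.32  -0.947 -0.01 ] z [ 0.01   0.007 -1.   ] w 0.0852 F [ 0.2 -0.1  0.5] q6 [ 0.76  0.3   0.27  0.   -1.52  0.48]
carousel_handle [321 164] 0.59 [0.537  0.2934 0.114 ]
carousel [323 152] 0.82 [0.5417 0.2894 0.058 ]
carousel [348 109] 0.71 [0.5871 0.2381 0.058 ]
carousel [296 200] 0.5 [0.4865 0.3503 0.058 ]
pocket1 [343 199] 0.92 [0.4686 0.2831 0.066 ]
pocket1 [295 111] 0.77 [0.6077 0.3076 0.066 ]
pocket1 [270 161] 0.77 [0.5547 0.3644 0.066 ]
pocket1 [374 154] 0.76 [0.5172 0.2217 0.066 ]
pocket1 [298 202] 0.69 [0.4847 0.3473 0.066 ]
pocket1 [346 110] 0.68 [0.5871 0.2406 0.066 ]
t 17.63 p [0.5386 0.2927 0.3582] x [ 0.947 -0.32  -0.002] y [-0.32  -0.947  0.003] z [-0.003 -0.002 -1.   ] w 0.0867 F [-0.7  0.2  0.6] q6 [ 0.76  0.31  0.26 -0.   -1.52  0.48]
carousel_handle [478 205] 0.92 [0.5437 0.2944 0.114 ]
carousel_handle [483 242] 0.3 [0.6502 0.2905 0.114 ]
pocket1 [441 206] 0.89 [0.5154 0.2197 0.066 ]
pocket1 [504 225] 0.75 [0.5625 0.363  0.066 ]
pocket1 [491 202] 0.75 [0.4916 0.3441 0.066 ]
pocket1 [452 228] 0.63 [0.5809 0.2401 0.066 ]
pocket1 [465 189] 0.62 [0.4559 0.2835 0.066 ]
pocket1 [483 244] 0.62 [0.6212 0.3068 0.066 ]
tin1 [313 246] 0.82 [ 0.6176 -0.0901  0.003 ]
tin1 [286 201] 0.78 [ 0.4826 -0.1754  0.003 ]
tin1 [283 249] 0.78 [ 0.633  -0.1634  0.003 ]
tin1 [284 226] 0.76 [ 0.5622 -0.1699  0.003 ]
```

View pics/c7.png

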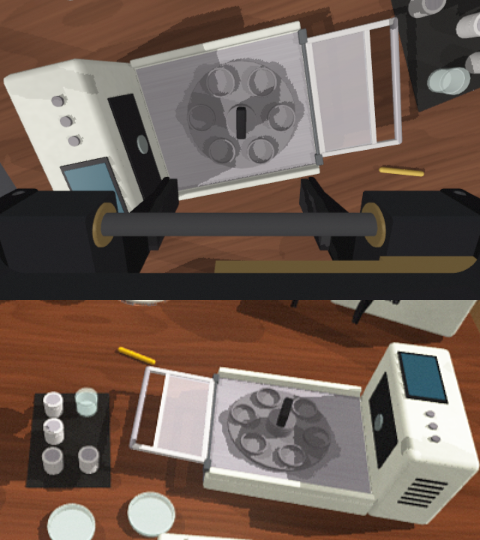

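The carousel is seated, level in both views and with no pattern enlargement, so it's home. Next come the tins.

Emit:
{"method": "drive_tool", "body": {"increments": [[[0.36, 0.75, 0.05, 0.083, -0.5], [0.36, 0.75, 0.05, 0.083, -0.5], [0.36, 0.75, 0.05, 0.083, -0.5], [0.36, 0.75, 0.05, 0.083, -0.5], [0.36, 0.75, 0.05, 0.083, -0.5]]]}}

```text
time_s: 18.25
position: [0.5641, 0.0847, 0.3472]
eef_rot: [0.0, 0.911, -0.413, -0.0]
wrist_force: [0.9, 0.6, 0.4]
gripper_width: 0.0668
finger_force: 0.0
```

Run:
```python
from h import *
st(); print(rel([.59,-.12,.30],np.radians(191.5)))
```

```text
t 18.25 p [0.5641 0.0847 0.3472] x [ 0.659 -0.752 -0.   ] y [-0.752 -0.659  0.001] z [-0.001 -0.    -1.   ] w 0.0668 F [0.9 0.6 0.4] q6 [ 0.43  0.23  0.12  0.   -1.47  0.29]
[0.6843 0.4611 0.1892 0.0825]
```

Emit:
{"method": "drive_tool", "body": {"increments": [[[0.68, 0.46, 0.19, 0.083, -0.5], [0.68, 0.46, 0.19, 0.083, -0.5], [0.68, 0.46, 0.19, 0.083, -0.5], [0.68, 0.46, 0.19, 0.083, -0.5], [0.68, 0.46, 0.19, 0.083, -0.5], [0.68, 0.46, 0.19, 0.083, -0.5], [0.68, 0.46, 0.19, 0.083, -0.5], [0.68, 0.46, 0.19, 0.083, -0.5]]]}}

```text
time_s: 18.92
position: [0.5906, -0.1173, 0.2998]
eef_rot: [0.0, 0.774, -0.633, -0.0]
wrist_force: [-0.5, 0.3, -0.0]
gripper_width: 0.0654
finger_force: 0.0
```

Run:
```python
from h import *
im,i,o=look("wrist",[("tin1",.003),("bottle",.003)],"w8")
for p in o["tin1"]: print(np.round(p,3),"top-rel",rel([p[0],p[1],.024],np.radians(191.5)))
```

```text
t 18.92 p [ 0.5906 -0.1173  0.2998] x [ 0.2  -0.98 -0.  ] y [-0.98  -0.2    0.001] z [-0.001 -0.    -1.   ] w 0.0654 F [-0.5  0.3 -0. ] q6 [ 0.07  0.3   0.11 -0.   -1.38  0.13]
tin1 [400 127] 0.98 [ 0.4872 -0.1765  0.003 ]
tin1 [296 116] 0.97 [ 0.629  -0.1623  0.003 ]
tin1 [292 172] 0.91 [ 0.6195 -0.0852  0.003 ]
tin1 [351 125] 0.78 [ 0.554  -0.1655  0.003 ]
bottle [398 176] 0.74 [ 0.4712 -0.1091  0.003 ]
[ 0.487 -0.176  0.003] top-rel [1.5380e-01 4.5650e-01 1.1068e+00 5.0000e-04]
[ 0.629 -0.162  0.003] top-rel [ 2.1320e-01 -1.1060e-01  1.1074e+00  5.0000e-04]
[ 0.62  -0.085  0.003] top-rel [-9.6700e-02 -1.3580e-01  1.1074e+00  5.0000e-04]
[ 0.554 -0.166  0.003] top-rel [1.6500e-01 1.8590e-01 1.1071e+00 5.0000e-04]
```

View pics/w8.png

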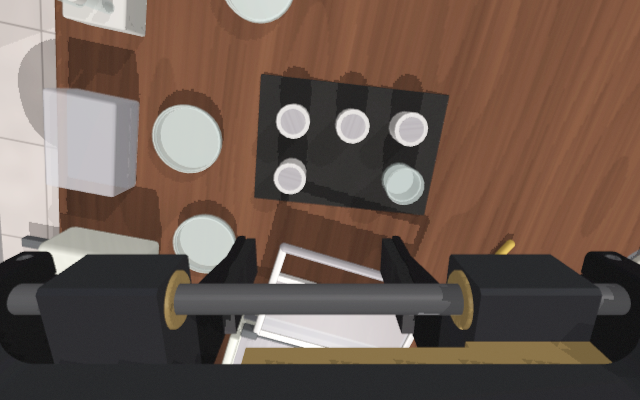

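Four tins confirmed: (293,121), (352,126), (409,128) and (290,177), with the bottle at (403,183). First I'll grasp the one at (290,177).

Emit:
{"method": "drive_tool", "body": {"increments": [[[-0.097, -0.136, 0.2, 0, -0.4], [-0.097, -0.136, 0.4, 0, -0.4], [-0.097, -0.136, 0.6, 0, -0.4], [-0.097, -0.136, 0.75, 0, -0.4], [-0.097, -0.136, 0.85, 0, -0.4], [-0.097, -0.136, 0.85, 0, -0.4], [-0.097, -0.136, 0.85, 0, -0.4]]]}}

```text
time_s: 19.65
position: [0.6158, -0.0849, 0.0829]
eef_rot: [0.003, 0.775, -0.632, -0.004]
wrist_force: [-0.2, 1.1, -1.2]
gripper_width: 0.0608
finger_force: 0.0
```

Run:
```python
from h import *
look("wrist",[("tin1",.003)],"w9")
print(rel([.6195,-.0852,.027],np.radians(191.5)))
```

```text
t 19.65 p [ 0.6158 -0.0849  0.0829] x [ 0.202 -0.979 -0.002] y [-0.979 -0.202  0.01 ] z [-0.01 -0.   -1.  ] w 0.0608 F [-0.2  1.1 -1.2] q6 [ 0.12  0.5  -0.16 -0.   -0.93  0.08]
tin1 [319 104] 0.88 [ 0.628  -0.1574  0.003 ]
tin1 [421 114] 0.81 [ 0.554  -0.1653  0.003 ]
tin1 [309 201] 0.8 [ 0.6211 -0.0838  0.003 ]
tin1 [515 120] 0.68 [ 0.485  -0.1748  0.003 ]
[-0.0019  0.0022  0.2466  0.0005]
```

Emit:
{"method": "drive_tool", "body": {"increments": [[[0, 0, 0.13, 0, -0.4], [0, 0, 0.245, 0, -0.4], [0, 0, 0.245, 0, -0.4], [0, 0, 0.245, 0, 0.5], [0, 0, 0.245, 0, 0.5], [0, 0, 0.245, 0, 0.5], [0, 0, 0.245, 0, 0.5], [0, 0, 0.245, 0, 0.5], [0, 0, 0.245, 0, 0.5], [0, 0, 0.245, 0, 0.5]]], "grip_force": 30}}

```text
time_s: 20.58
position: [0.6209, -0.0864, 0.029]
eef_rot: [-0.001, 0.775, -0.632, 0.002]
wrist_force: [-0.7, 1.0, 6.5]
gripper_width: 0.0394
finger_force: 30.0
```

Emit:
{"method": "drive_tool", "body": {"increments": [[[0, 0, -0.15, 0, 0.5], [0, 0, -0.3, 0, 0.5], [-0.1, -0.02, -0.45, 0, 0.5], [-0.9, -0.16, -0.6, 0, 0.5], [-0.9, -0.16, -0.6, 0, 0.5], [-0.9, -0.16, -0.6, 0, 0.5], [-0.9, -0.16, -0.6, 0, 0.5], [-0.9, -0.16, -0.6, 0, 0.5], [-0.9, -0.16, -0.6, 0, 0.5], [-0.9, -0.16, -0.6, 0, 0.5]]]}}

```text
time_s: 21.42
position: [0.613, 0.1445, 0.1772]
eef_rot: [-0.001, 0.776, -0.631, 0.0]
wrist_force: [-0.7, -0.8, -1.3]
gripper_width: 0.0393
finger_force: 30.0
```

Emit:
{"method": "drive_tool", "body": {"increments": [[[-0.65, -0.11, 0, 0, 0.5], [-0.65, -0.11, 0, 0, 0.5], [-0.65, -0.11, 0, 0, 0.5], [-0.65, -0.11, 0, 0, 0.5], [-0.65, -0.11, 0, 0, 0.5], [-0.65, -0.11, 0, 0, 0.5], [-0.65, -0.11, 0, 0, 0.5]]]}}

```text
time_s: 22.0
position: [0.6074, 0.3054, 0.1759]
eef_rot: [0.001, 0.774, -0.633, -0.0]
wrist_force: [-0.3, 0.3, -0.9]
gripper_width: 0.0393
finger_force: 30.0
```

```bash
cat >> h.py <<'E'
def pocketfit(P,c=(.5375,.293),a=-18.5):
    "fit carousel centre and x-axis angle (deg) to seen pocket floor points near it"
    from scipy.optimize import least_squares
    P=np.array([p[:2] for p in P if np.hypot(p[0]-c[0],p[1]-c[1])<.1])
    def f(v):
        A=np.radians(v[2]*100+30+60*np.arange(6)); Q=np.c_[v[0]+.074*np.cos(A),v[1]+.074*np.sin(A)]
        return np.concatenate([[np.min(np.hypot(*(Q-p).T))] for p in P])
    r=least_squares(f,[c[0],c[1],a/100],loss="soft_l1",f_scale=.003); return np.round([r.x[0],r.x[1],r.x[2]*100],4),len(P),np.round(f(r.x)*1000,1)
E
python3 - <<'E'
from h import *
s,m=st()
im,i,o=look("wrist",[("pocket1",.066),("tin1",s["position"][2]-.026)],"w10")
print(pocketfit(o["pocket1"]))
for p in o["tin1"]: print(np.round(m.T@(p-s["position"]),4))
E
```

```text
t 22.0 p [0.6074 0.3054 0.1759] x [ 0.199 -0.98   0.001] y [-0.98  -0.199  0.002] z [-0.002 -0.001 -1.   ] w 0.0393 F [-0.3  0.3 -0.9] q6 [ 0.7   0.5   0.11 -0.   -1.18 -0.5 ]
t 22.0 p [0.6074 0.3054 0.1759] x [ 0.199 -0.98   0.001] y [-0.98  -0.199  0.002] z [-0.002 -0.001 -1.   ] w 0.0393 F [-0.3  0.3 -0.9] q6 [ 0.7   0.5   0.11 -0.   -1.18 -0.5 ]
pocket1 [316 193] 0.71 [0.6076 0.3075 0.066 ]
pocket1 [481 194] 0.69 [0.4666 0.2793 0.066 ]
pocket1 [431 262] 0.62 [0.4896 0.3513 0.066 ]
pocket1 [447 113] 0.55 [0.5162 0.2201 0.066 ]
pocket1 [356 116] 0.55 [0.588  0.2371 0.066 ]
tin1 [322 229] 0.68 [0.6032 0.3063 0.1499]
(array([  0.5385,   0.2932, -18.6317]), 5, array([3.5, 1. , 2.6, 3.2, 0.9]))
[-0.0017  0.0039  0.026 ]
```

View pics/w10.png

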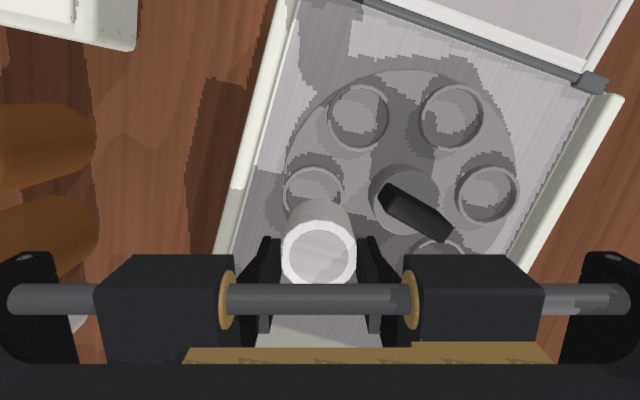

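Run:
```python
from h import *
s,m=st()
p=at("wrist",[319.5,253],s["position"][2]+.014); t=m.T@(p-s["position"]); print(t)
t[1]=0; tgt=np.array([.6105,.3077,0])-m@np.r_[t[:2],0]; tgt[2]=.098; print(tgt,rel(tgt,np.radians(191.5)))
```

```text
t 22.15 p [0.6079 0.3047 0.1766] x [ 0.198 -0.98   0.   ] y [-0.98  -0.198  0.   ] z [-0. -0. -1.] w 0.0392 F [-0.2  0.  -1.3] q6 [ 0.7   0.5   0.11  0.   -1.18 -0.5 ]
[ 0.00141877  0.00202785 -0.01399886]
[0.61021893 0.30909066 0.098     ] [-1.530e-02 -1.270e-02  3.145e-01 -2.000e-04]
```

Emit:
{"method": "drive_tool", "body": {"increments": [[[-0.011, -0.013, 0.1, 0, 0.5], [-0.011, -0.013, 0.2, 0, 0.5], [-0.011, -0.013, 0.25, 0, 0.5], [-0.011, -0.013, 0.29, 0, 0.5], [-0.011, -0.013, 0.31, 0, 0.5], [-0.011, -0.013, 0.33, 0, 0.5], [-0.011, -0.013, 0.335, 0, 0.5]]]}}

```text
time_s: 22.73
position: [0.6105, 0.3096, 0.0928]
eef_rot: [-0.0, 0.775, -0.633, 0.0]
wrist_force: [-0.2, 0.1, -0.4]
gripper_width: 0.0393
finger_force: 30.0
```

Emit:
{"method": "drive_tool", "body": {"increments": [[[0.004, 0, 0.005, 0, 0.5], [0.004, 0, 0.01, 0, 0.5], [0.004, 0, 0.01, 0, 0.5], [0.004, 0, 0.01, 0, -0.25], [0.004, 0, 0.01, 0, -0.25], [0.004, 0, 0.01, 0, -0.25], [0.004, 0, 0.01, 0, -0.25], [0.004, 0, -0.1, 0, -0.25], [0.004, 0, -0.25, 0, -0.3], [0.004, 0, -0.4, 0, -0.4], [0.2, 0, -0.55, 0, -0.4], [0.4, 0, -0.6, 0, -0.4], [0.4, 0, -0.6, 0, -0.4], [0.4, 0, -0.6, 0, -0.4]]]}}

```text
time_s: 23.9
position: [0.6321, 0.2081, 0.2465]
eef_rot: [-0.002, 0.773, -0.634, 0.002]
wrist_force: [-0.4, 0.9, 0.0]
gripper_width: 0.0608
finger_force: 0.0
```

Run:
```python
from h import *
im,i,o=look("wrist",[("pocket1",.066),("tin1",.066)],"w11")
print(pocketfit(o["pocket1"]))
print(rel([.6,-.13,.24],np.radians(131.5)))
```

```text
t 23.9 p [0.6321 0.2081 0.2465] x [ 0.196 -0.981 -0.   ] y [-0.981 -0.196 -0.005] z [ 0.005  0.001 -1.   ] w 0.0608 F [-0.4  0.9  0. ] q6 [ 0.56  0.43  0.17  0.   -1.31 -0.36]
pocket1 [320 261] 0.95 [0.6094 0.3101 0.066 ]
pocket1 [421 205] 0.79 [0.5149 0.2209 0.066 ]
pocket1 [352 204] 0.74 [0.5882 0.2346 0.066 ]
pocket1 [353 309] 0.63 [0.5579 0.3648 0.066 ]
pocket1 [449 258] 0.62 [0.4649 0.2771 0.066 ]
tin1 [323 261] 0.65 [0.6062 0.3097 0.066 ]
(array([  0.5369,   0.2926, -17.1354]), 5, array([1.1, 1. , 3.9, 1.7, 1. ]))
[1.3167 0.3907 0.0084 0.1667]
```

View pics/w11.png

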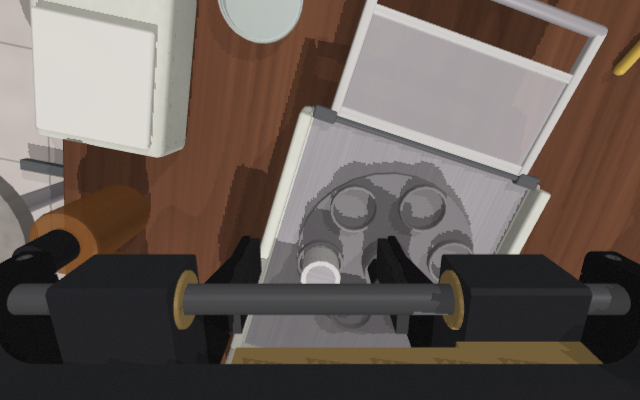

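The tin stands in its pocket, at (321,262). Next is the second tin.

Emit:
{"method": "drive_tool", "body": {"increments": [[[0.95, 0.2, 0, 0.1, -0.4], [0.95, 0.2, 0, 0.1, -0.4], [0.95, 0.2, 0, 0.1, -0.4], [0.95, 0.2, 0, 0.1, -0.4], [0.95, 0.2, 0, 0.1, -0.4], [0.95, 0.2, 0, 0.1, -0.4]]]}}

```text
time_s: 24.55
position: [0.6282, -0.0317, 0.2414]
eef_rot: [-0.001, -0.54, 0.842, 0.001]
wrist_force: [0.2, 0.5, -0.6]
gripper_width: 0.0606
finger_force: 0.0
```

Run:
```python
from h import *
st();print(rel([.629,-.161,.2],np.radians(131.5)))
```

```text
t 24.55 p [ 0.6282 -0.0317  0.2414] x [-0.417 -0.909  0.001] y [-0.909  0.417  0.002] z [-0.002 -0.    -1.   ] w 0.0606 F [ 0.2  0.5 -0.6] q6 [ 0.21  0.37  0.07 -0.   -1.27 -0.64]
[ 0.4688 -0.2189  0.1659  0.0663]
```

Emit:
{"method": "drive_tool", "body": {"increments": [[[0.47, -0.22, 0.16, 0.066, -0.4], [0.47, -0.22, 0.16, 0.066, -0.4], [0.47, -0.22, 0.16, 0.066, -0.4], [0.47, -0.22, 0.16, 0.066, -0.4], [0.47, -0.22, 0.16, 0.066, -0.4], [0.47, -0.22, 0.16, 0.066, -0.4]]]}}

```text
time_s: 25.05
position: [0.6303, -0.1597, 0.2014]
eef_rot: [-0.001, -0.357, 0.934, 0.001]
wrist_force: [-0.9, 0.2, 0.1]
gripper_width: 0.061
finger_force: 0.0
```

Run:
```python
from h import *
im,i,o=look("wrist",[("tin1",.003),("bottle",.003)],"w12")
for p in o["tin1"]: print(np.round(p,3),"rel",rel([p[0],p[1],.028],np.radians(131.5)))
```

```text
t 25.05 p [ 0.6303 -0.1597  0.2014] x [-0.745 -0.667  0.001] y [-0.667  0.745  0.002] z [-0.002  0.    -1.   ] w 0.061 F [-0.9  0.2  0.1] q6 [-0.    0.43  0.06 -0.   -1.2  -0.84]
tin1 [362 117] 0.7 [ 0.5549 -0.1624  0.003 ]
tin1 [386 326] 0.7 [0.7233 0.0434 0.003 ]
tin1 [399  54] 0.67 [ 0.4855 -0.1784  0.003 ]
tin1 [319 170] 0.56 [ 0.6281 -0.1585  0.003 ]
bottle [455  93] 0.63 [ 0.4721 -0.1077  0.003 ]
[ 0.555 -0.162  0.003] rel [0.237  0.192  0.7004 0.0013]
[0.723 0.043 0.003] rel [-0.8143  0.3535  0.7011  0.0013]
[ 0.485 -0.178  0.003] rel [0.4865 0.3302 0.7002 0.0013]
[ 0.628 -0.159  0.003] rel [0.009  0.0079 0.7007 0.0013]
```

Emit:
{"method": "drive_tool", "body": {"increments": [[[0.006, 0.004, 0.16, 0, -0.4], [0.006, 0.004, 0.32, 0, -0.4], [0.006, 0.004, 0.46, 0, -0.4], [0.006, 0.004, 0.6, 0, -0.4], [0.006, 0.004, 0.695, 0, -0.4], [0.006, 0.004, 0.695, 0, -0.4], [0.006, 0.004, 0.695, 0, 0.5], [0.006, 0.004, 0.695, 0, 0.5], [0.006, 0.004, 0.695, 0, 0.5], [0.006, 0.004, 0.695, 0, 0.5], [0.006, 0.004, 0.695, 0, 0.5], [0.006, 0.004, 0.695, 0, 0.5], [0.006, 0.004, 0.695, 0, 0.5]]]}}

```text
time_s: 26.28
position: [0.6292, -0.1604, 0.0312]
eef_rot: [0.001, -0.357, 0.934, -0.0]
wrist_force: [-1.4, 2.3, 6.1]
gripper_width: 0.0249
finger_force: 3.2
```

Run:
```python
from h import *
im,i,o=look("wrist",[("tin1",.003),("bottle",.003)],"w13")
look("scene",[("tin1",.003)],"s13")
s=cv2.imread("pics/s13.png"); cv2.imwrite("pics/c13.png",np.vstack([cv2.resize(im,(480,300)),cv2.resize(s[130:290,200:440],(480,300))]))
```

```text
t 26.28 p [ 0.6292 -0.1604  0.0312] x [-0.745 -0.667 -0.002] y [-0.667  0.745 -0.001] z [ 0.002 -0.    -1.   ] w 0.0249 F [-1.4  2.3  6.1] q6 [-0.    0.59 -0.14  0.   -0.84 -0.84]
tin1 [397 134] 0.7 [ 0.5535 -0.1646  0.003 ]
tin1 [318 228] 0.63 [ 0.6286 -0.1597  0.003 ]
tin1 [473  21] 0.6 [ 0.4844 -0.1775  0.003 ]
bottle [570  92] 0.89 [ 0.4717 -0.1084  0.003 ]
t 26.43 p [ 0.6292 -0.1605  0.0312] x [-0.745 -0.667 -0.002] y [-0.667  0.745 -0.002] z [ 0.002 -0.    -1.   ] w 0.0227 F [-0.8  2.2  7.2] q6 [-0.    0.59 -0.14  0.   -0.84 -0.84]
tin1 [483 240] 0.96 [0.5647 0.3313 0.003 ]
tin1 [415 210] 0.55 [0.4844 0.1648 0.003 ]
tin1 [284 249] 0.52 [ 0.634  -0.1608  0.003 ]
tin1 [483 242] 0.46 [0.5694 0.329  0.003 ]
tin1 [443 202] 0.24 [0.4503 0.2399 0.003 ]
```

View pics/c13.png

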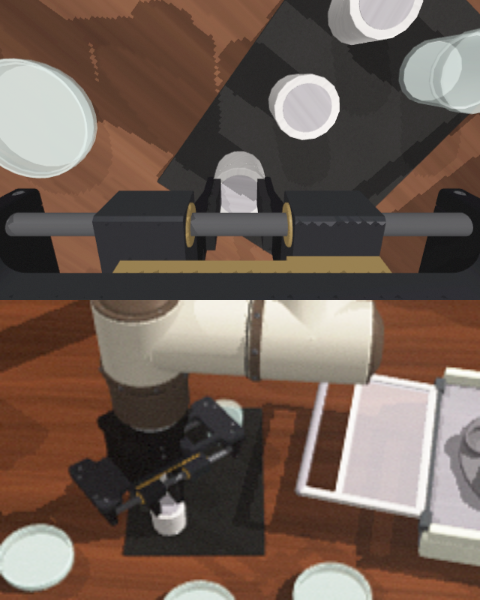

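Run:
```python
from h import *
snap("wrist","w14")
for d in silhouettes("tin1","wrist")[:4]:
    m=d["mask"]; ys=np.where(m.any(1))[0]; print(d["conf"],d["point"],ys[0],ys[-1],[(int(y),int(np.where(m[y])[0][0]),int(np.where(m[y])[0][-1])) for y in ys[::8]])
st()
```

```text
0.8 [490.7, 27.3] 0 59 [(0, 442, 561), (8, 440, 559), (16, 438, 557), (24, 439, 553), (32, 439, 546), (40, 442, 538), (48, 447, 524), (56, 457, 487)]
0.68 [55.0, 161.0] 78 237 [(78, 15, 21), (86, 0, 64), (94, 0, 81), (102, 0, 93), (110, 0, 102), (118, 0, 110), (126, 0, 115), (134, 0, 121), (142, 0, 124), (150, 0, 126), (158, 0, 128), (166, 0, 129), (174, 0, 129), (182, 0, 127), (190, 0, 125), (198, 0, 122), (206, 0, 115), (214, 0, 108), (222, 3, 97), (230, 18, 85)]
0.61 [409.0, 143.9] 99 186 [(99, 388, 415), (107, 372, 437), (115, 365, 445), (123, 360, 448), (131, 359, 452), (139, 359, 452), (147, 360, 453), (155, 364, 449), (163, 369, 445), (171, 373, 439), (179, 383, 430)]
0.56 [320.3, 235.9] 202 283 [(202, 312, 325), (210, 298, 340), (218, 292, 346), (226, 289, 350), (234, 286, 352), (242, 298, 339), (250, 298, 339), (258, 298, 339), (266, 298, 339), (274, 298, 339), (282, 298, 340)]
t 26.63 p [ 0.6292 -0.1604  0.0312] x [-0.745 -0.667 -0.002] y [-0.667  0.745 -0.001] z [ 0.002 -0.    -1.   ] w 0.022 F [-2.1  2.9  6.6] q6 [-0.    0.59 -0.14  0.   -0.84 -0.84]
```

Emit:
{"method": "drive_tool", "body": {"increments": [[[0, 0, 0, 0, 0.5], [0, 0, 0, 0, 0.5]]]}}

```text
time_s: 26.8
position: [0.6291, -0.1604, 0.0312]
eef_rot: [0.001, -0.357, 0.934, -0.0]
wrist_force: [-0.8, 2.7, 6.5]
gripper_width: 0.0218
finger_force: 3.2
```

Emit:
{"method": "drive_tool", "body": {"increments": [[[0, 0, 0, 0, -0.4], [0, 0, 0, 0, -0.4], [0, 0, 0, 0, -0.4], [0, 0, 0, 0, -0.4], [0, 0, 0, 0, -0.4], [0, 0, 0, 0, -0.4], [0, 0, -0.2, 0, -0.4], [0, 0, -0.4, 0, -0.4], [0, 0, -0.6, 0, -0.4], [0, 0, -0.69, 0, -0.4], [0, 0, -0.69, 0, -0.4]]]}}

```text
time_s: 27.72
position: [0.6324, -0.1618, 0.211]
eef_rot: [0.007, -0.357, 0.934, -0.004]
wrist_force: [1.3, -1.0, 1.6]
gripper_width: 0.0608
finger_force: 0.0
```

Run:
```python
from h import *
im,i,o=look("wrist",[("tin1",.003)],"w15")
for d in silhouettes("tin1","wrist")[:4]:
    m=d["mask"].astype(np.uint8); c=max(cv2.findContours(m,0,2)[0],key=cv2.contourArea); print(round(d["conf"],2),np.round(d["point"]),cv2.boundingRect(c),cv2.contourArea(c),cv2.minAreaRect(c))
cv2.imwrite("pics/c15.png",np.hstack([cv2.resize(cv2.imread("pics/w14.png")[150:330,200:440],(400,300)),cv2.resize(im[80:260,200:440],(400,300))]))
```

```text
t 27.72 p [ 0.6324 -0.1618  0.211 ] x [-0.745 -0.667 -0.01 ] y [-0.667  0.745 -0.013] z [ 0.016 -0.003 -1.   ] w 0.0608 F [ 1.3 -1.   1.6] q6 [-0.    0.42  0.07  0.   -1.2  -0.84]
tin1 [323 167] 0.85 [ 0.6298 -0.159   0.003 ]
tin1 [403  52] 0.81 [ 0.4857 -0.1787  0.003 ]
tin1 [364 114] 0.7 [ 0.557  -0.1649  0.003 ]
0.88 [409.  50.] (385, 22, 53, 51) 1958.5 ((411.75006103515625, 49.25), (45.25482940673828, 55.86143493652344), 45.0)
0.85 [368. 115.] (346, 93, 43, 44) 1401.5 ((367.2500305175781, 113.74999237060547), (42.42640686035156, 41.719295501708984), 45.0)
0.7 [324. 173.] (301, 152, 42, 45) 1407.5 ((321.20001220703125, 174.40005493164062), (43.826927185058594, 41.14365005493164), 63.43495178222656)
```

View pics/c15.png

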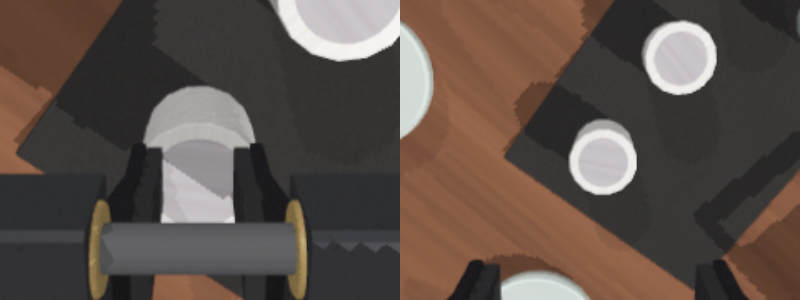

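The left crop shows the fingertips lying over the top disc of the tin rather than around it. The right crop shows the tin still standing upright where it was, so the grasp missed. I'll check the tip geometry.

Run:
```python
from h import *
s,m=st(); p=np.array(s["position"]); 
# freeze: camera_info & reading at same moment
for x in (.0095,0,-.0095):
  for z in (-.02,-.01,0,.008,.02,.03):
    print(x,z,[np.round(proj("wrist",p+m@np.array([x,y,z]))).astype(int).tolist() for y in (-.0304,.0304,.011)])
T=np.eye(4);T[:3,:3]=m;T[:3,3]=p
print(np.round(np.array(optics.camera_info("wrist")["view"])@T,4))
im=cv2.imread("pics/w15.png"); g=im.max(2)
for r in range(215,262,6): print(r,[int(v) for v in g[r,236:272:3]],[int(v) for v in g[r,366:402:3]])
```

```text
t 27.87 p [ 0.6285 -0.1605  0.2022] x [-0.746 -0.666 -0.002] y [-0.666  0.746 -0.001] z [ 0.002  0.001 -1.   ] w 0.0609 F [-0.6 -0.6 -0.2] q6 [-0.    0.43  0.06 -0.   -1.2  -0.84]
0.0095 -0.02 [[255, 246], [377, 246], [338, 246]]
0.0095 -0.01 [[258, 238], [374, 238], [337, 238]]
0.0095 0 [[261, 230], [371, 231], [336, 231]]
0.0095 0.008 [[264, 225], [369, 225], [336, 225]]
0.0095 0.02 [[267, 218], [367, 218], [335, 218]]
0.0095 0.03 [[269, 212], [364, 212], [334, 212]]
0 -0.02 [[256, 263], [376, 263], [338, 263]]
0 -0.01 [[259, 254], [373, 254], [337, 254]]
0 0 [[262, 246], [371, 246], [336, 246]]
0 0.008 [[264, 240], [369, 240], [335, 240]]
0 0.02 [[267, 232], [366, 232], [334, 232]]
0 0.03 [[270, 226], [364, 226], [334, 226]]
-0.0095 -0.02 [[257, 280], [376, 280], [338, 280]]
-0.0095 -0.01 [[260, 270], [373, 270], [337, 270]]
-0.0095 0 [[263, 261], [370, 262], [336, 262]]
-0.0095 0.008 [[265, 255], [368, 255], [335, 255]]
-0.0095 0.02 [[268, 246], [365, 247], [334, 246]]
-0.0095 0.03 [[270, 240], [363, 240], [334, 240]]
[[ 8.000e-04  1.000e+00  4.000e-04 -1.100e-03]
 [-9.561e-01  9
[... 310 characters left out ...]
 56, 57, 57, 58, 58, 48, 41, 42, 42, 41, 56]
227 [143, 141, 137, 135, 135, 133, 136, 139, 137, 139, 140, 136] [55, 57, 57, 55, 56, 55, 57, 55, 44, 42, 40, 55]
233 [134, 138, 143, 144, 140, 135, 136, 100, 93, 126, 125, 98] [56, 56, 57, 57, 57, 57, 56, 58, 57, 69, 109, 97]
239 [140, 132, 27, 30, 28, 40, 42, 39, 82, 96, 93, 96] [57, 56, 57, 59, 41, 42, 40, 38, 28, 27, 55, 138]
245 [135, 30, 30, 28, 36, 42, 42, 31, 82, 102, 105, 144] [56, 55, 57, 56, 34, 41, 40, 40, 31, 31, 27, 40]
251 [28, 30, 26, 36, 40, 42, 38, 41, 106, 218, 229, 219] [148, 146, 90, 58, 32, 34, 41, 42, 40, 27, 29, 27]
257 [27, 25, 40, 41, 41, 40, 32, 47, 122, 218, 218, 219] [148, 148, 148, 145, 33, 36, 34, 45, 42, 42, 30, 28]
```

Run:
```python
from h import *
print(ctrl.tips_ahead,[a for a in dir(ctrl) if a[0]!="_"])
i=optics.camera_info("wrist")
# check calibration: tin diameter at known pose, T1 silhouette width ~41px
V=np.array(i["view"]);c=V[:3,:3]@np.array([.629,-.160,.043])+V[:3,3]; print("expected px dia of top",.042*i["fx"]/c[2])
```

```text
0.008 ['Unreachable', 'tips_ahead']
expected px dia of top 41.69653876158274
```

Everything fits fingertips sitting about 12 mm behind the TCP: the missed tin, the slip off the rail, and the tip pixels. I'll go 20 mm lower from now on, so I'm repeating this grasp.

Emit:
{"method": "drive_tool", "body": {"increments": [[[0, 0.003, 0.16, 0, -0.4], [0, 0.003, 0.32, 0, -0.4], [0, 0.003, 0.48, 0, -0.4], [0, 0.003, 0.6, 0, -0.4], [0, 0.003, 0.7, 0, -0.4], [0, 0.003, 0.78, 0, -0.4], [0, 0.003, 0.78, 0, -0.4], [0, 0.003, 0.78, 0, 0.5], [0, 0.003, 0.78, 0, 0.5], [0, 0.003, 0.78, 0, 0.5], [0, 0.003, 0.78, 0, 0.5], [0, 0.003, 0.78, 0, 0.5], [0, 0.003, 0.78, 0, 0.5]]]}}

```text
time_s: 28.95
position: [0.6291, -0.1601, 0.0082]
eef_rot: [0.001, -0.357, 0.934, -0.001]
wrist_force: [0.5, 1.0, 3.4]
gripper_width: 0.0416
finger_force: 30.0
```

Emit:
{"method": "drive_tool", "body": {"increments": [[[0, 0, -0.15, 0, 0.5], [0, 0, -0.3, 0, 0.5], [-0.05, 0.07, -0.45, 0, 0.5], [-0.65, 0.9, -0.6, 0, 0.5], [-0.65, 0.9, -0.6, 0, 0.5], [-0.65, 0.9, -0.6, 0, 0.5], [-0.65, 0.9, -0.6, 0, 0.5], [-0.65, 0.9, -0.6, 0, 0.5], [-0.65, 0.9, -0.6, 0, 0.5], [-0.65, 0.9, -0.6, 0, 0.5], [-0.65, 0.9, -0.6, 0, 0.5]]]}}

```text
time_s: 29.87
position: [0.599, 0.1192, 0.1574]
eef_rot: [0.001, -0.359, 0.933, 0.0]
wrist_force: [0.7, -0.6, 0.2]
gripper_width: 0.0412
finger_force: 30.0
```

Emit:
{"method": "drive_tool", "body": {"increments": [[[-0.28, 0.4, 0, 0, 0.5], [-0.28, 0.4, 0, 0, 0.5], [-0.28, 0.4, 0, 0, 0.5], [-0.28, 0.4, 0, 0, 0.5], [-0.28, 0.4, 0, 0, 0.5], [-0.28, 0.4, 0, 0, 0.5]]]}}

```text
time_s: 30.37
position: [0.5845, 0.236, 0.156]
eef_rot: [-0.001, -0.356, 0.934, -0.0]
wrist_force: [-0.4, -0.2, -0.7]
gripper_width: 0.0412
finger_force: 30.0
```

Run:
```python
from h import *
im,i,o=look("wrist",[("pocket1",.066),("tin1",.066)],"w16")
s=get_state(); m=rot(s["eef_rot"]).as_matrix(); zt=s["position"][2]-.0052
print(pocketfit(o["pocket1"]))
for d in silhouettes("tin1","wrist")[:3]:
    k=d["mask"].astype(np.uint8); c=max(cv2.findContours(k,0,2)[0],key=cv2.contourArea); print(round(d["conf"],2),np.round(d["point"]),cv2.boundingRect(c))
for d in pinpoint("tin1","wrist")[:3]: 
    p=at("wrist",d["point"],zt,i); print("inhand",d["point"],np.round(m.T@(p-s["position"]),4))
print(rel([.587,.2376,.071],np.radians(131.5)))
```

```text
t 30.37 p [0.5845 0.236  0.156 ] x [-0.746 -0.666  0.002] y [-0.666  0.746  0.   ] z [-0.001 -0.001 -1.   ] w 0.0412 F [-0.4 -0.2 -0.7] q6 [ 0.64  0.43 -0.05 -0.   -1.08 -1.48]
pocket1 [317 199] 0.91 [0.5848 0.236  0.066 ]
pocket1 [498 206] 0.88 [0.49   0.3502 0.066 ]
tin1 [318 244] 0.79 [0.614  0.2634 0.066 ]
(array([  0.5374,   0.2931, -20.3119]), 2, array([0.2, 0.2]))
0.68 [318. 254.] (275, 217, 88, 67)
inhand [318.0, 244.5] [-0.0012  0.0016  0.0052]
[-1.090e-02  2.000e-04  3.423e-01  5.000e-04]
```

Emit:
{"method": "drive_tool", "body": {"increments": [[[-0.006, 0, 0.1, 0, 0.5], [-0.006, 0, 0.2, 0, 0.5], [-0.006, 0, 0.25, 0, 0.5], [-0.006, 0, 0.29, 0, 0.5], [-0.006, 0, 0.315, 0, 0.5], [-0.006, 0, 0.335, 0, 0.5], [-0.006, 0, 0.34, 0, 0.5], [-0.006, 0, 0.34, 0, 0.5]]]}}

```text
time_s: 31.28
position: [0.5862, 0.2381, 0.0718]
eef_rot: [0.0, -0.357, 0.934, -0.0]
wrist_force: [0.7, -0.5, -1.3]
gripper_width: 0.0415
finger_force: 30.0
```

Emit:
{"method": "drive_tool", "body": {"increments": [[[0, 0, 0.003, 0, -0.25], [0, 0, 0.003, 0, -0.25], [0, 0, 0.003, 0, -0.25], [0, 0, 0.003, 0, -0.25], [0, 0, -0.1, 0, -0.25], [0, 0, -0.25, 0, -0.3], [0, 0, -0.4, 0, -0.4], [0.2, -0.1, -0.5, 0, -0.4], [0.35, -0.2, -0.6, 0, -0.4], [0.35, -0.2, -0.6, 0, -0.4], [0.35, -0.2, -0.6, 0, -0.4]]]}}

```text
time_s: 32.2
position: [0.5541, 0.1396, 0.2264]
eef_rot: [0.003, -0.356, 0.935, -0.0]
wrist_force: [0.5, -0.1, 0.5]
gripper_width: 0.0608
finger_force: 0.0
```

```bash
cat >> h.py <<'E'
def tincheck(cam="wrist"):
    im,i,o=look(cam,[("pocket1",.066),("tin1",.066)]); print(pocketfit(o["pocket1"]))
    for d in silhouettes("tin1",cam)[:6]:
        k=d["mask"].astype(np.uint8); c=max(cv2.findContours(k,0,2)[0],key=cv2.contourArea); print("sil",round(d["conf"],2),np.round(d["point"]),cv2.boundingRect(c))
    return i
E
python3 - <<'E'
from h import *
tincheck()
for c in ([.6105,.3077],[.5863,.2374]): print("expected base,top px",[proj("wrist",c+[z]).round() for z in (.066,.106)])
tincheck("scene")
for c in ([.6105,.3077],[.5863,.2374]): print("expected base,top px",[proj("scene",c+[z]).round() for z in (.066,.106)])
look("scene",[("tin1",.003)])
print(rel([.555,-.165,.2],np.radians(71.5)))
E
```

```text
t 32.2 p [0.5541 0.1396 0.2264] x [-0.747 -0.665 -0.006] y [-0.665  0.747 -0.003] z [ 0.006  0.002 -1.   ] w 0.0608 F [ 0.5 -0.1  0.5] q6 [ 0.53  0.28 -0.11  0.   -1.18 -1.38]
pocket1 [472 201] 0.93 [0.4667 0.2746 0.066 ]
pocket1 [400 200] 0.74 [0.5152 0.2185 0.066 ]
pocket1 [365 261] 0.68 [0.59   0.2408 0.066 ]
pocket1 [501 260] 0.57 [0.49   0.3497 0.066 ]
tin1 [367 257] 0.94 [0.5853 0.2385 0.066 ]
tin1 [399 310] 0.84 [0.6089 0.3124 0.066 ]
tin1 [433 254] 0.66 [0.5346 0.2896 0.066 ]
(array([  0.539 ,   0.2929, -16.9287]), 4, array([1.6, 4.3, 2. , 3.2]))
sil 0.83 [366. 264.] (349, 244, 30, 40)
sil 0.83 [394. 336.] (383, 315, 28, 33)
sil 0.61 [436. 222.] (340, 165, 191, 119)
expected base,top px [array([393., 311.]), array([401., 335.])]
expected base,top px [array([363., 259.]), array([368., 278.])]
t 32.4 p [0.5539 0.143  0.2211] x [-0.745 -0.667  0.   ] y [-0.667  0.745  0.   ] z [-0.  0. -1.] w 0.061 F [ 0.1 -0.2  0.2] q6 [ 0.54  0.29 -0.11 -0.   -1.18 -1.38]
pocket1 [481 242] 0.93 [0.6165 0.3036 0.066 ]
pocket1 [443 205] 0.72 [0.5136 0.223  0.066 ]
pocket1 [470 219] 0.68 [0.55   
[... 487 characters left out ...]
0.] (277, 209, 16, 22)
sil 0.81 [485. 233.] (475, 224, 23, 22)
sil 0.75 [453. 227.] (444, 215, 21, 22)
sil 0.58 [285. 198.] (277, 188, 15, 20)
expected base,top px [array([483., 240.]), array([487., 230.])]
expected base,top px [array([451., 230.]), array([455., 220.])]
t 32.6 p [0.5539 0.1433 0.2205] x [-0.745 -0.667  0.002] y [-0.667  0.745  0.   ] z [-0.002 -0.001 -1.   ] w 0.061 F [ 0.6  0.1 -0.7] q6 [ 0.54  0.29 -0.11 -0.   -1.18 -1.38]
tin1 [286 201] 0.86 [ 0.481  -0.1767  0.003 ]
tin1 [451 232] 0.76 [0.5477 0.2541 0.003 ]
tin1 [482 240] 0.65 [0.5655 0.329  0.003 ]
tin1 [285 222] 0.64 [ 0.5522 -0.1687  0.003 ]
tin1 [444 205] 0.53 [0.4593 0.2429 0.003 ]
[ 0.8189 -0.921   0.0837  0.1676]
```

Both tins check out in their pockets. On to tin three.

Emit:
{"method": "drive_tool", "body": {"increments": [[[0.82, -0.92, 0.08, 0.167, -0.4], [0.82, -0.92, 0.08, 0.167, -0.4], [0.82, -0.92, 0.08, 0.167, -0.4], [0.82, -0.92, 0.08, 0.167, -0.4], [0.82, -0.92, 0.08, 0.167, -0.4], [0.82, -0.92, 0.08, 0.167, -0.4], [0.82, -0.92, 0.08, 0.167, -0.4], [0.82, -0.92, 0.08, 0.167, -0.4], [0.82, -0.92, 0.08, 0.167, -0.4], [0.82, -0.92, 0.08, 0.167, -0.4]]]}}

```text
time_s: 33.53
position: [0.5542, -0.1668, 0.2008]
eef_rot: [-0.001, 0.161, 0.987, -0.0]
wrist_force: [-0.3, 0.8, 0.2]
gripper_width: 0.0614
finger_force: 0.0
```

Run:
```python
from h import *
im,i,o=look("wrist",[("tin1",.003),("bottle",.003)])
for p in o["tin1"][:3]: print(rel([p[0],p[1],.007],np.radians(71.5)))
```

```text
t 33.53 p [ 0.5542 -0.1668  0.2008] x [-0.948  0.317  0.001] y [ 0.317  0.948 -0.   ] z [-0.001  0.    -1.   ] w 0.0614 F [-0.3  0.8  0.2] q6 [-0.01  0.31 -0.12 -0.   -1.14 -1.88]
tin1 [288 113] 0.94 [ 0.4843 -0.1783  0.003 ]
tin1 [320 175] 0.56 [ 0.559  -0.1666  0.003 ]
bottle [349  79] 0.98 [ 0.4725 -0.1064  0.003 ]
[ 0.2502 -0.1381  0.7776  0.0008]
[-1.870e-02 -4.000e-04  7.775e-01  8.000e-04]
```

Emit:
{"method": "drive_tool", "body": {"increments": [[[-0.007, 0.003, 0.16, 0, -0.4], [-0.007, 0.003, 0.32, 0, -0.4], [-0.007, 0.003, 0.48, 0, -0.4], [-0.007, 0.003, 0.6, 0, -0.4], [-0.007, 0.003, 0.7, 0, -0.4], [-0.007, 0.003, 0.777, 0, -0.4], [-0.007, 0.003, 0.777, 0, -0.4], [-0.007, 0.003, 0.777, 0, 0.5], [-0.007, 0.003, 0.777, 0, 0.5], [-0.007, 0.003, 0.777, 0, 0.5], [-0.007, 0.003, 0.777, 0, 0.5], [-0.007, 0.003, 0.777, 0, 0.5], [-0.007, 0.003, 0.777, 0, 0.5]]]}}

```text
time_s: 34.77
position: [0.5576, -0.1653, 0.009]
eef_rot: [0.002, 0.159, 0.987, 0.0]
wrist_force: [-1.2, 2.1, 6.1]
gripper_width: 0.0412
finger_force: 30.0
```

Emit:
{"method": "drive_tool", "body": {"increments": [[[0, 0, -0.15, 0, 0.5], [0, 0, -0.3, 0, 0.5], [0.04, 0.09, -0.45, 0, 0.5], [0.44, 0.95, -0.6, 0, 0.5], [0.44, 0.95, -0.6, 0, 0.5], [0.44, 0.95, -0.6, 0, 0.5], [0.44, 0.95, -0.6, 0, 0.5], [0.44, 0.95, -0.6, 0, 0.5], [0.44, 0.95, -0.6, 0, 0.5], [0.44, 0.95, -0.6, 0, 0.5], [0.44, 0.95, -0.6, 0, 0.5]]]}}

```text
time_s: 35.68
position: [0.5262, 0.0964, 0.1578]
eef_rot: [0.0, 0.158, 0.988, 0.0]
wrist_force: [-0.2, -0.7, -0.2]
gripper_width: 0.0415
finger_force: 30.0
```

Emit:
{"method": "drive_tool", "body": {"increments": [[[0.22, 0.465, 0, 0, 0.5], [0.22, 0.465, 0, 0, 0.5], [0.22, 0.465, 0, 0, 0.5], [0.22, 0.465, 0, 0, 0.5], [0.22, 0.465, 0, 0, 0.5], [0.22, 0.465, 0, 0, 0.5]]]}}

```text
time_s: 36.18
position: [0.5106, 0.2213, 0.1567]
eef_rot: [-0.001, 0.16, 0.987, -0.001]
wrist_force: [0.2, 0.4, -0.8]
gripper_width: 0.0415
finger_force: 30.0
```

```bash
cat >> h.py <<'E'
def inhand(dz,tgt,psi,zc):
    s,m=st(); im,i=snap("wrist")
    for d in pinpoint("tin1","wrist")[:3]:
        p=at("wrist",d["point"],s["position"][2]-dz,i); print("inhand",np.round(d["point"]),round(d["conf"],2),np.round(m.T@(p-s["position"]),4))
    P=[at("wrist",d["point"],.066,i) for d in pinpoint("pocket1","wrist")]; print(np.round(P,4).tolist()); 
    if P: print(pocketfit(P))
    print(rel(tgt+[zc],np.radians(psi)))
E
python3 - <<'E'
from h import *
inhand(.0055,[.5138,.2229],71.5,.0725)
E
```

```text
t 36.18 p [0.5106 0.2213 0.1567] x [-0.949  0.315  0.001] y [ 0.315  0.949 -0.001] z [-0.001 -0.001 -1.   ] w 0.0415 F [ 0.2  0.4 -0.8] q6 [ 0.7   0.32 -0.24 -0.   -1.02 -2.59]
inhand [319. 240.] 0.86 [0.0019 0.0002 0.0055]
inhand [434. 222.] 0.58 [0.0129 0.0652 0.0054]
[[0.5606, 0.3635, 0.066], [0.5143, 0.2225, 0.066], [0.4654, 0.2754, 0.066]]
(array([  0.5376,   0.2924, -17.7158]), 3, array([0.8, 0.9, 1.3]))
[-7.800e-03  1.270e-02  3.384e-01  1.000e-04]
```

Emit:
{"method": "drive_tool", "body": {"increments": [[[-0.011, 0.012, 0.1, 0, 0.5], [-0.011, 0.012, 0.2, 0, 0.5], [-0.011, 0.012, 0.25, 0, 0.5], [-0.011, 0.012, 0.29, 0, 0.5], [-0.011, 0.012, 0.315, 0, 0.5], [-0.011, 0.012, 0.335, 0, 0.5], [-0.011, 0.012, 0.34, 0, 0.5], [-0.011, 0.012, 0.34, 0, 0.5]]]}}

```text
time_s: 37.0
position: [0.5148, 0.2242, 0.0725]
eef_rot: [0.0, 0.159, 0.987, 0.0]
wrist_force: [0.9, 0.8, -0.7]
gripper_width: 0.0413
finger_force: 30.0
```

Emit:
{"method": "drive_tool", "body": {"increments": [[[0, 0, 0.003, 0, -0.25], [0, 0, 0.003, 0, -0.25], [0, 0, 0.003, 0, -0.25], [0, 0, 0.003, 0, -0.25], [0, 0, -0.1, 0, -0.25], [0, 0, -0.25, 0, -0.3], [0, 0, -0.4, 0, -0.4], [-0.1, -0.3, -0.5, 0, -0.4], [-0.2, -0.7, -0.6, 0, -0.4], [-0.2, -0.7, -0.6, 0, -0.4], [-0.2, -0.7, -0.6, 0, -0.4], [-0.2, -0.7, -0.6, 0, -0.4]]]}}

```text
time_s: 38.0
position: [0.5064, 0.0396, 0.2241]
eef_rot: [0.001, 0.16, 0.987, 0.0]
wrist_force: [0.7, 0.2, 0.2]
gripper_width: 0.0607
finger_force: 0.0
```

Run:
```python
from h import *
st(); print(rel([.4855,-.177,.2],np.radians(191.5)))
look("scene",[("tin1",.066)])
print([proj("scene",[.5138,.2229,.066])])
```

```text
t 38.0 p [0.5064 0.0396 0.2241] x [-0.949  0.316 -0.002] y [0.316 0.949 0.001] z [ 0.002  0.    -1.   ] w 0.0607 F [0.7 0.2 0.2] q6 [ 0.4   0.17 -0.25  0.   -1.14 -2.29]
[-0.194  -0.8485  0.0959  0.1669]
t 38.0 p [0.5064 0.0396 0.2241] x [-0.949  0.316 -0.002] y [0.316 0.949 0.001] z [ 0.002  0.    -1.   ] w 0.0607 F [0.7 0.2 0.2] q6 [ 0.4   0.17 -0.25  0.   -1.14 -2.29]
tin1 [451 231] 0.94 [0.591  0.2378 0.066 ]
tin1 [285 200] 0.85 [ 0.5293 -0.1685  0.066 ]
tin1 [481 237] 0.82 [0.6025 0.3049 0.066 ]
tin1 [443 206] 0.81 [0.5147 0.2241 0.066 ]
[array([442.56518838, 205.46909858])]
```

Emit:
{"method": "drive_tool", "body": {"increments": [[[-0.194, -0.85, 0.09, -0.333, -0.4], [-0.194, -0.85, 0.09, -0.333, -0.4], [-0.194, -0.85, 0.09, -0.333, -0.4], [-0.194, -0.85, 0.09, -0.333, -0.4], [-0.194, -0.85, 0.09, -0.333, -0.4], [-0.194, -0.85, 0.09, -0.333, -0.4], [-0.194, -0.85, 0.09, -0.333, -0.4], [-0.194, -0.85, 0.09, -0.333, -0.4], [-0.194, -0.85, 0.09, -0.333, -0.4], [-0.194, -0.85, 0.09, -0.333, -0.4], [-0.194, -0.85, 0.09, -0.333, -0.4], [-0.194, -0.85, 0.09, -0.333, -0.4], [-0.194, -0.85, 0.09, -0.333, -0.4], [-0.194, -0.85, 0.09, -0.333, -0.4], [-0.194, -0.85, 0.09, -0.333, -0.4], [-0.194, -0.85, 0.09, -0.333, -0.4], [-0.194, -0.85, 0.09, -0.333, -0.4], [-0.194, -0.85, 0.09, -0.333, -0.4], [-0.194, -0.85, 0.09, -0.333, -0.4]]]}}

```text
time_s: 39.68
position: [0.4864, -0.1738, 0.1995]
eef_rot: [-0.0, 0.775, -0.632, -0.0]
wrist_force: [0.6, 0.7, -0.3]
gripper_width: 0.061
finger_force: 0.0
```

Run:
```python
from h import *
im,i,o=look("wrist",[("tin1",.003),("bottle",.003)])
for p in o["tin1"][:3]: print(rel([p[0],p[1],.007],np.radians(191.5)))
```

```text
t 39.68 p [ 0.4864 -0.1738  0.1995] x [ 0.202 -0.979 -0.   ] y [-0.979 -0.202  0.   ] z [-0.  0. -1.] w 0.061 F [ 0.6  0.7 -0.3] q6 [-0.03  0.21 -0.27 -0.   -1.09  0.23]
tin1 [320 167] 0.95 [ 0.4836 -0.1772  0.003 ]
bottle [316 228] 0.91 [ 0.4733 -0.1052  0.003 ]
[0.0103 0.0129 0.7705 0.    ]
```

Emit:
{"method": "drive_tool", "body": {"increments": [[[0.012, 0.01, 0.16, 0, -0.4], [0.012, 0.01, 0.32, 0, -0.4], [0.012, 0.01, 0.48, 0, -0.4], [0.012, 0.01, 0.6, 0, -0.4], [0.012, 0.01, 0.7, 0, -0.4], [0.012, 0.01, 0.77, 0, -0.4], [0.012, 0.01, 0.77, 0, -0.4], [0.012, 0.01, 0.77, 0, 0.5], [0.012, 0.01, 0.77, 0, 0.5], [0.012, 0.01, 0.77, 0, 0.5], [0.012, 0.01, 0.77, 0, 0.5], [0.012, 0.01, 0.77, 0, 0.5], [0.012, 0.01, 0.77, 0, 0.5]]]}}

```text
time_s: 40.92
position: [0.4854, -0.178, 0.0087]
eef_rot: [-0.001, 0.775, -0.632, 0.001]
wrist_force: [-0.9, 1.5, 6.4]
gripper_width: 0.0414
finger_force: 30.0
```

Emit:
{"method": "drive_tool", "body": {"increments": [[[0, 0, -0.15, 0, 0.5], [0, 0, -0.3, 0, 0.5], [0, 0, -0.45, 0, 0.5], [-0.05, -0.01, -0.6, 0, 0.5], [-0.9, -0.144, -0.6, 0, 0.5], [-0.9, -0.144, -0.6, 0, 0.5], [-0.9, -0.144, -0.6, 0, 0.5], [-0.9, -0.144, -0.6, 0, 0.5], [-0.9, -0.144, -0.6, 0, 0.5], [-0.9, -0.144, -0.6, 0, 0.5], [-0.9, -0.144, -0.6, 0, 0.5], [-0.9, -0.144, -0.6, 0, 0.5]]]}}

```text
time_s: 41.92
position: [0.474, 0.0499, 0.1572]
eef_rot: [0.0, 0.775, -0.632, -0.0]
wrist_force: [-0.1, -0.8, 0.2]
gripper_width: 0.0409
finger_force: 30.0
```

Emit:
{"method": "drive_tool", "body": {"increments": [[[-0.9, -0.144, 0, 0, 0.5], [-0.9, -0.144, 0, 0, 0.5], [-0.9, -0.144, 0, 0, 0.5], [-0.9, -0.144, 0, 0, 0.5], [-0.9, -0.144, 0, 0, 0.5], [-0.9, -0.144, 0, 0, 0.5], [-0.9, -0.144, 0, 0, 0.5], [-0.9, -0.144, 0, 0, 0.5]]]}}

```text
time_s: 42.58
position: [0.4648, 0.2766, 0.1567]
eef_rot: [0.001, 0.774, -0.633, -0.0]
wrist_force: [-0.3, -0.1, -0.5]
gripper_width: 0.0411
finger_force: 30.0
```

Run:
```python
from h import *
inhand(.0055,[.465,.2775],191.5,.0725)
```

```text
t 42.58 p [0.4648 0.2766 0.1567] x [ 0.2   -0.98   0.001] y [-0.98  -0.2    0.001] z [-0.001 -0.001 -1.   ] w 0.0411 F [-0.3 -0.1 -0.5] q6 [ 0.84  0.29 -0.28 -0.   -1.01 -0.64]
inhand [169. 121.] 0.95 [ 0.0667 -0.0757  0.0055]
inhand [268. 123.] 0.72 [ 0.066  -0.0248  0.0055]
inhand [318. 242.] 0.59 [-0.001   0.0013  0.0055]
[[0.4665, 0.2806, 0.066]]
(array([  0.539 ,   0.2953, -18.5253]), 1, array([0.]))
[-8.400e-03 -2.500e-03  3.383e-01 -3.000e-04]
```

Emit:
{"method": "drive_tool", "body": {"increments": [[[-0.006, -0.002, 0.1, 0, 0.5], [-0.006, -0.002, 0.2, 0, 0.5], [-0.006, -0.002, 0.25, 0, 0.5], [-0.006, -0.002, 0.29, 0, 0.5], [-0.006, -0.002, 0.315, 0, 0.5], [-0.006, -0.002, 0.335, 0, 0.5], [-0.006, -0.002, 0.34, 0, 0.5], [-0.006, -0.002, 0.34, 0, 0.5]]]}}

```text
time_s: 43.4
position: [0.4652, 0.2789, 0.0726]
eef_rot: [-0.0, 0.775, -0.632, 0.0]
wrist_force: [0.5, 0.5, -0.9]
gripper_width: 0.0414
finger_force: 30.0
```

Emit:
{"method": "drive_tool", "body": {"increments": [[[0, 0, 0.003, 0, -0.25], [0, 0, 0.003, 0, -0.25], [0, 0, 0.003, 0, -0.25], [0, 0, 0.003, 0, -0.25], [0, 0, -0.1, 0, -0.25], [0, 0, -0.25, 0, -0.3], [0, 0, -0.4, 0, -0.4], [0.2, 0, -0.5, 0, -0.4], [0.3, -0.28, -0.8, 0, -0.4], [0.3, -0.28, -0.8, 0, -0.4], [0.3, -0.28, -0.8, 0, -0.4], [0.3, -0.28, -0.8, 0, -0.4]]]}}

```text
time_s: 44.4
position: [0.5537, 0.2192, 0.2778]
eef_rot: [-0.005, 0.774, -0.633, 0.003]
wrist_force: [0.3, 0.8, -0.2]
gripper_width: 0.0611
finger_force: 0.0
```

Run:
```python
from h import *
s,m=st(); im,i=snap("wrist","w20"); T=[at("wrist",d["point"],.066,i) for d in pinpoint("tin1","wrist")]
sc,j=snap("scene","s20"); S=[at("scene",d["point"],.066,j) for d in pinpoint("tin1","scene")]
c=np.array([.5375,.293])
for k in (11.4,311.4,251.4,191.4):
    e=c+.074*np.array([np.cos(np.radians(k)),np.sin(np.radians(k))])
    print(k,e.round(4),[ (np.round((p[:2]-e)*1000,1)).tolist() for Q in (T,S) for p in Q if np.hypot(*(p[:2]-e))<.02])
for n in ("shield_rail","shield_hinge"):
  print([np.round(at("wrist",d["point"],.068,i),4) for d in pinpoint(n,"wrist")[:2]],[np.round(at("scene",d["point"],.068,j),4) for d in pinpoint(n,"scene")[:2]])
print(rel([.507,.011,.2],1.47))
```

```text
t 44.4 p [0.5537 0.2192 0.2778] x [ 0.198 -0.98  -0.002] y [-0.98  -0.198 -0.011] z [ 0.011  0.004 -1.   ] w 0.0611 F [ 0.3  0.8 -0.2] q6 [ 0.65  0.29  0.04  0.   -1.31 -0.45]
11.4 [0.61   0.3076] [[-5.4, 3.8]]
311.4 [0.5864 0.2375] [[-1.4, 2.7], [-2.2, 10.7]]
251.4 [0.5139 0.2229] [[-1.8, 4.1], [7.7, 2.9]]
191.4 [0.465  0.2784] [[-0.2, 0.4], [-3.0, 4.7]]
[] [array([0.5039, 0.0116, 0.068 ])]
[array([0.5239, 0.1604, 0.068 ])] [array([0.5374, 0.1489, 0.068 ])]
[ 0.7847  0.3264  0.2868 -0.2017]
```

```bash
cat >> h.py <<'E'
def fitcyl(cam,i,mask,c0):
    "fit base xy of an upright tin (z .066-.106) to its mask by IoU; also try raised base"
    from scipy.optimize import minimize
    a=np.linspace(0,2*np.pi,40); 
    def iou(v):
        P=[proj(cam,[v[0]+.021*np.cos(t),v[1]+.021*np.sin(t),z],i) for z in (v[2],v[2]+.04) for t in a]
        h=cv2.convexHull(np.float32(P)*16).astype(np.int32); k=np.zeros(mask.shape,np.uint8); cv2.fillConvexPoly(k,h,1,shift=4); k=k>0
        return (k&mask).sum()/(k|mask).sum()
    out=[]
    for z in (.066,.076):
        r=minimize(lambda u:-iou([c0[0]+u[0]/1000,c0[1]+u[1]/1000,z]),[0,0],method="Nelder-Mead",options=dict(initial_simplex=[[0,0],[4,0],[0,4]])); out.append((z,np.round(r.x,1).tolist(),round(-r.fun,3)))
    return out
E
python3 - <<'E'
from h import *
s,m=st()
c=np.array([.5375,.293])
for cam in("wrist","scene","top"):
    im,i=snap(cam,"z_"+cam); M=silhouettes("tin1",cam)
    for k in (11.4,311.4,251.4,191.4):
        e=c+.074*np.array([np.cos(np.radians(k)),np.sin(np.radians(k))])
        u=proj(cam,[*e,.086],i); B=[d for d in M if np.hypot(*(np.array(d["point"])-u))<14]
        if B: print(cam,k,fitcyl(cam,i,np.array(B[0]["mask"]),e))
E
```

```text
t 44.8 p [0.5475 0.2197 0.2714] x [ 0.201 -0.98   0.001] y [-0.98  -0.201  0.002] z [-0.002 -0.001 -1.   ] w 0.0611 F [ 0.2 -1.  -0.2] q6 [ 0.66  0.29  0.02 -0.   -1.3  -0.45]
wrist 11.4 [(0.066, [-2.2, 1.8], np.float64(0.558)), (0.076, [-3.9, -0.9], np.float64(0.527))]
wrist 311.4 [(0.066, [0.5, 3.0], np.float64(0.923)), (0.076, [-0.4, 0.0], np.float64(0.878))]
wrist 251.4 [(0.066, [-0.0, 1.7], np.float64(0.879)), (0.076, [1.2, 1.0], np.float64(0.831))]
wrist 191.4 [(0.066, [-0.0, 1.6], np.float64(0.574)), (0.076, [1.1, -3.1], np.float64(0.542))]
scene 11.4 [(0.066, [-0.6, 1.5], np.float64(0.839)), (0.076, [8.0, -2.0], np.float64(0.816))]
scene 311.4 [(0.066, [0.3, 1.9], np.float64(0.757)), (0.076, [5.0, 1.8], np.float64(0.735))]
scene 251.4 [(0.066, [4.1, -0.4], np.float64(0.866)), (0.076, [10.1, -3.0], np.float64(0.849))]
scene 191.4 [(0.066, [0.7, -0.2], np.float64(0.809)), (0.076, [6.0, -3.5], np.float64(0.792))]
top 311.4 [(0.066, [4.1, 4.2], np.float64(0.785)), (0.076, [2.4, -1.6], np.float64(0.775))]
top 251.4 [(0.066, [4.7, 0.1], np.float64(0.797)), (0.076, [2.9, -2.3], np.float64(0.786))]
top 191.4 [(0.066, [1.5, 2.0], np.float64(0.57)), (0.076, [4.1, -1.3], np.float64(0.563))]
```

All four tins fit at floor height in their pockets. Next I'll close the shield.

Run:
```python
from h import *
print(rel([.504,.0096,.2],1.47))
```

```text
[ 0.7873  0.3422  0.2888 -0.2018]
```

Emit:
{"method": "drive_tool", "body": {"increments": [[[0.79, 0.34, 0.1, -0.202, -0.4], [0.79, 0.34, 0.29, -0.202, -0.4], [0.79, 0.34, 0.29, -0.202, -0.4], [0.79, 0.34, 0.29, -0.202, -0.4], [0.79, 0.34, 0.29, -0.202, -0.4], [0.79, 0.34, 0.29, -0.202, -0.4], [0.79, 0.34, 0.29, -0.202, -0.4], [0.79, 0.34, 0.29, -0.202, -0.4], [0.79, 0.34, 0.29, -0.202, -0.4], [0.79, 0.34, 0.29, -0.202, -0.4], [0.79, 0.34, 0.29, -0.202, -0.55], [0.79, 0.34, 0.29, -0.202, -0.1], [0.79, 0.34, 0.29, -0.202, -0.1], [0.79, 0.34, 0.29, -0.202, -0.1]]]}}

```text
time_s: 46.27
position: [0.5048, 0.009, 0.1998]
eef_rot: [-0.0, 0.999, -0.05, 0.0]
wrist_force: [-0.0, -0.1, -0.0]
gripper_width: 0.0544
finger_force: 0.0
```

Run:
```python
from h import *
im,i,o=look("wrist",[("shield_rail",.069),("shield_hinge",.058)])
print(rel([.504,.0096,.037],1.47))
# white rail edges in the column under the tool: brightness profile along analyser x at z .069
u=np.array([np.cos(1.47),np.sin(1.47)]); g=im.min(2)
for off in (-.05,.05):
    L=[]
    for t in np.arange(-.02,.061,.003):
        q=np.array([.504,.0096])+t*u+off*np.array([u[1],-u[0]]); a=proj("wrist",[*q,.069],i).round().astype(int); L.append((round(float(t)*1000),int(g[a[1],a[0]]) if 0<=a[1]<400 and 0<=a[0]<640 else -1))
    print(off,L)
```

```text
t 46.27 p [0.5048 0.009  0.1998] x [ 0.995 -0.1    0.   ] y [-0.1   -0.995 -0.   ] z [ 0.  0. -1.] w 0.0544 F [-0.  -0.1 -0. ] q6 [ 0.34  0.19 -0.3   0.   -1.08  1.13]
shield_rail [316 180] 0.64 [0.5085 0.0105 0.069 ]
shield_rail [ 20 178] 0.6 [0.5377 0.2814 0.069 ]
shield_hinge [157 177] 0.7 [0.5238 0.1609 0.058 ]
shield_hinge [424 185] 0.44 [ 0.4906 -0.0921  0.058 ]
shield_hinge [ 17 170] 0.32 [0.5431 0.2921 0.058 ]
[-3.30e-03 -2.20e-03  6.51e-01  1.00e-04]
-0.05 [(-20, 46), (-17, 45), (-14, 46), (-11, 46), (-8, 44), (-5, 44), (-2, 131), (1, 181), (4, 199), (7, 191), (10, 44), (13, 45), (16, 45), (19, 43), (22, 45), (25, 42), (28, 43), (31, 45), (34, 46), (37, 45), (40, 45), (43, 145), (46, 231), (49, 230), (52, 216), (55, 190), (58, 189)]
0.05 [(-20, 46), (-17, 44), (-14, 46), (-11, 46), (-8, 46), (-5, 58), (-2, 151), (1, 184), (4, 217), (7, 186), (10, 43), (13, 44), (16, 45), (19, 44), (22, 44), (25, 43), (28, 43), (31, 42), (34, 43), (37, 43), (40, 43), (43, 188), (46, 231), (49, 234), (52, 197), (55, 194), (58, 194)]
```

Emit:
{"method": "drive_tool", "body": {"increments": [[[0, -0.013, 0.1, 0, 0.2], [0, -0.013, 0.2, 0, 0.2], [0, -0.013, 0.3, 0, 0.2], [0, -0.013, 0.35, 0, 0.2], [0, -0.013, 0.4, 0, 0.2], [0, -0.013, 0.45, 0, 0.2], [0, -0.013, 0.5, 0, 0.2], [0, -0.013, 0.55, 0, 0.2], [0, -0.013, 0.6, 0, 0.2], [0, -0.013, 0.64, 0, 0.2], [0, -0.013, 0.64, 0, 0.2]]], "grip_force": 10}}

```text
time_s: 47.33
position: [0.5037, 0.0118, 0.0379]
eef_rot: [0.001, 0.999, -0.05, -0.002]
wrist_force: [-0.8, 0.5, -0.4]
gripper_width: 0.0349
finger_force: 0.0
```

Straddling with no contact. I'll close on the rail.

Emit:
{"method": "drive_tool", "body": {"increments": [[[0, 0, 0, 0, 0.9], [0, 0, 0, 0, 0.9], [0, 0, 0, 0, 0.9], [0, 0, 0, 0, 0.9], [0, 0, 0, 0, 0.9], [0, 0, 0, 0, 0.9], [0, 0, 0, 0, 0.9]]]}}

```text
time_s: 47.92
position: [0.5055, 0.0119, 0.0404]
eef_rot: [0.0, 0.999, -0.05, 0.0]
wrist_force: [0.4, -1.8, 4.0]
gripper_width: 0.0116
finger_force: 10.0
```

Emit:
{"method": "drive_tool", "body": {"increments": [[[0, -0.02, -0.118, 0, 0.9], [0, -0.064, -0.23, 0, 0.9], [0, -0.128, -0.331, 0, 0.9], [0, -0.212, -0.416, 0, 0.9], [0, -0.311, -0.484, 0, 0.9], [0, -0.421, -0.531, 0, 0.9], [0, -0.538, -0.555, 0, 0.9], [0, -0.658, -0.555, 0, 0.9], [0, -0.747, -0.539, 0, 0.9], [0, -0.775, -0.531, 0, 0.9], [0, -0.793, -0.525, 0, 0.9], [0, -0.793, -0.525, 0, 0.9]]]}}

```text
time_s: 48.92
position: [0.5268, 0.2124, 0.1726]
eef_rot: [-0.002, 0.999, -0.049, 0.003]
wrist_force: [0.6, 4.0, 5.3]
gripper_width: 0.0114
finger_force: 10.0
```

Emit:
{"method": "drive_tool", "body": {"increments": [[[0, -0.014, 0.005, 0, 0.9], [0, -0.028, 0.01, 0, 0.9], [0, -0.04, 0.015, 0, 0.9], [0, -0.04, 0.015, 0, 0.9]]]}}

```text
time_s: 49.25
position: [0.5267, 0.2162, 0.17]
eef_rot: [0.003, 0.999, -0.049, 0.001]
wrist_force: [0.8, -11.1, 10.4]
gripper_width: 0.0116
finger_force: 10.0
```

Run:
```python
from h import *
s,m=st()
for h in ([.519,.1585],[.52,.161]):
    d=(np.array(s["position"][:2])-h)@np.array([.1006,.995]); print(np.arcsin(d/.15), "z-based cos", (s["position"][2]+.031-.058)/.15)
```

```text
t 49.25 p [0.5267 0.2162 0.17  ] x [ 0.995 -0.099  0.002] y [-0.099 -0.995  0.006] z [ 0.001 -0.006 -1.   ] w 0.0116 F [  0.8 -11.1  10.4] q6 [ 0.68  0.32 -0.19  0.01 -1.06  0.79]
0.3982156478954411 z-based cos 0.9530665203948528
0.3795690490994311 z-based cos 0.9530665203948528
```

Emit:
{"method": "drive_tool", "body": {"increments": [[[0, 0, 0, 0, 0.1], [0, 0, 0, 0, 0.1], [0, 0, 0, 0, 0.1], [0, 0, 0, 0, 0.1], [0, 0, 0, 0, 0.1], [0, 0, -0.1, 0, 0.1], [0, 0, -0.2, 0, 0.1], [0, 0, -0.35, 0, 0], [0, 0.1, -0.5, 0, 0], [0, 0.4, -0.7, 0, 0], [0, 0.4, -0.7, 0, 0], [0, 0.4, -0.7, 0, 0], [0, 0.4, -0.7, 0, 0]]]}}

```text
time_s: 50.33
position: [0.5164, 0.1187, 0.345]
eef_rot: [-0.001, 0.999, -0.051, 0.002]
wrist_force: [-0.6, 0.7, 0.2]
gripper_width: 0.0438
finger_force: 0.0
```

Run:
```python
from h import *
im,i,o=look("wrist",[("shield_rail",.197),("shield_hinge",.058)])
look("scene",[("shield_rail",.197),("shield_hinge",.058),("tin1",.066)]); print(proj("scene",[.5265,.2155,.197]),proj("wrist",[.5265,.2155,.197]))
u=np.array([np.cos(1.47),np.sin(1.47)]); g=im.min(2)
for off in (-.06,.06):
    L=[]
    for t in np.arange(-.024,.025,.003):
        q=np.array([.5265,.2155])+t*u+off*np.array([u[1],-u[0]]); a=proj("wrist",[*q,.197],i).round().astype(int); L.append((round(float(t)*1000),int(g[a[1],a[0]]) if 0<=a[1]<400 and 0<=a[0]<640 else -1))
    print(off,L)
c=np.array([.5375,.293])
im,i=snap("scene"); M=silhouettes("tin1","scene")
for k in (11.4,311.4,251.4,191.4):
    e=c+.074*np.array([np.cos(np.radians(k)),np.sin(np.radians(k))]); x=proj("scene",[*e,.086],i); B=[d for d in M if np.hypot(*(np.array(d["point"])-x))<14]
    if B: print(k,fitcyl("scene",i,np.array(B[0]["mask"]),e))
```

```text
t 50.33 p [0.5164 0.1187 0.345 ] x [ 0.995 -0.102  0.005] y [-0.102 -0.995 -0.003] z [ 0.005  0.003 -1.   ] w 0.0438 F [-0.6  0.7  0.2] q6 [ 0.53  0.15  0.02  0.   -1.43  0.94]
shield_rail [220 180] 0.63 [0.5257 0.2146 0.197 ]
shield_hinge [290 151] 0.93 [0.5268 0.1568 0.058 ]
t 50.48 p [0.5154 0.1206 0.3405] x [ 0.995 -0.099 -0.003] y [-0.099 -0.995  0.001] z [-0.003 -0.    -1.   ] w 0.0437 F [1.1 0.4 0. ] q6 [ 0.54  0.16  0.02 -0.   -1.43  0.94]
shield_rail [451 176] 0.8 [0.5344 0.216  0.197 ]
shield_hinge [415 208] 0.73 [0.5224 0.1552 0.058 ]
tin1 [464 189] 0.86 [0.4547 0.2818 0.066 ]
tin1 [451 233] 0.84 [0.5954 0.2375 0.066 ]
tin1 [482 239] 0.84 [0.6077 0.3074 0.066 ]
tin1 [445 206] 0.47 [0.5151 0.2278 0.066 ]
tin1 [310 202] 0.36 [ 0.5296 -0.1059  0.066 ]
[450.88647721 173.07966022] [218.49722289 178.18343948]
-0.06 [(-24, 255), (-21, 255), (-18, 184), (-15, 189), (-12, 144), (-9, 190), (-6, 155), (-3, 158), (0, 202), (3, 214), (6, 223), (9, 144), (12, 192), (15, 147), (18, 187), (21, 148), (24, 148)]
0.06 [(-24, 255), (-21, 232), (-18, 146), (-15, 144), (-12, 241), (-9, 222), (-6, 170), (-3, 180), (0, 210), (3, 244), (6, 214), (9, 205), (12, 207), (15, 244), (18, 249), (21, 175), (24, 176)]
11.4 [(0.066, [-0.1, 0.2], np.float64(0.851)), (0.076, [8.1, -2.9], np.float64(0.835))]
311.4 [(0.066, [3.3, 1.0], np.float64(0.866)), (0.076, [8.3, 0.1], np.float64(0.843))]
191.4 [(0.066, [0.7, -0.2], np.float64(0.849)), (0.076, [8.5, -2.3], np.float64(0.828))]
```

```bash
python3 -c "
from h import *
print(ticket.sign_off())"
```

```text
the job is handed in; nothing more can be done
None
```

I handed the job in with the carousel home on the spindle, all four tins upright in pockets, the shield pushed back to its shut stop, and the bottle, dishes and jar left alone; the sign-off gave no verdict, so I don't know if it passed.

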